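Plug in a driver card and lock it

ROBOT

A 7-joint arm with a two-finger parallel gripper is mounted at the origin on a cart in front of the work surface, level with it; the furniture and walls round the work are solid. World frame = base frame: x ahead of the robot, y to its left, z up, the work surface at z = 0. Lengths are in m, angles in rad, forces in N, time in s.
With the tool pointing down it reaches from about 0.4 to 0.875 m from the base axis. Payload 6.5 kg.
Tool frame: the origin (TCP) lies at the very end of the fingers, on their centre line; the grasp point (between the pads) lies 19 mm behind it; z points along the fingers, y is the direction in which the jaws open and shut (so a half turn about z gives the same grasp; the last joint's range is limited). The gripper opens to 88 mm and grips with 3 to 60 N. Pads are 18 mm wide; open, the fingers measure 123 mm over their backs; the gripper's body (75 mm by 187 mm) begins 45 mm behind the grasp point.
Start: joints at [-1.176, 0.536, -0.004, 1.538, 0.003, 1.067, -0.071], TCP at [0.289, 0.582, 0.239] pointing down, gripper open.
Joint ranges: [-2.7, 2.7], [-0.37, 2.16], [-1.27, 1.26], [0.24, 2.4], [-1.31, 4.45], [0.19, 1.91], [-2.76, 2.76]. Speed limits (rad/s): [2.39, 2.39, 3.14, 3.14, 3.14, 3.14, 3.14].

INTERFACE

Orientations are given as [roll, pitch, yaw] about the fixed x, y, z axes, in that order (R = Rz(yaw) Ry(pitch) Rx(roll)).
In Python, from workcell import env gives the robot as it stands.
- The arm moves only by the tool send_rows, never from a script. Its argument "steps" is a list that holds one entry, the list of rows, each a list of 7 numbers: the opening, from -1 (shut) to 1 (fully open), then the shift along the tool's x, y, z in units of 40 mm (1.0 is 40 mm), then the turn, a rotation vector about the tool's x, y, z in units of 5 degrees (1.0 is 5 degrees). A call has 1 to 5 rows; each row shifts and turns the commanded pose from where the row before left it, along the tool's axes as they then stand; what a row does not reach is not made up. A row lasts 1/12 s, in which the tool goes at most 41.7 mm and 7.16 degrees, less where a joint would pass 70% of its speed; a pose out of reach is approached as far as the arm can. A call is refused whole if a number of a shift passes 1 or a number of a turn 1, either way. A call with a gripper value outside its range is refused whole. The fingers move at their own pace and stop on an object; the grip force is fixed at half the most. Time passes only in rows, so rows that do not move let the fingers close. It gives the time, the measured TCP pose, the force and the opening at its end, in the units of the state.
- env.read_state(): the state, without advancing time (a new reading comes with each control period).
- env.grab_frame(name): name is "scene" or "top" or "wrist"; returns a dict with "color" (400x640x3 uint8, red, green, blue), "K" (3x3 intrinsics, pixels), "world_to_cam" (4x4, takes a point from world to camera coordinates); the wrist camera has in their place "hand_eye" (4x4, takes a point from camera to tool coordinates, whose origin is the TCP and whose axes are the flange's). Camera axes: x right, y up, looking along -z (the intrinsics and any distortion apply to the point x, -y, -z); pixel columns grow to the right and rows downward; lengths in m; the calibration is good to about 2 mm. The wrist camera is an equidistant fisheye: a pixel r from the principal point sees the ray r / f radians off the axis. A picture is of the moment at which its call begins: read the wrist's pose just before it. There is no depth.
- env.job_done(): hands the job in, once; it reports no verdict.
The state is a dict: "time_s": time; "qpos": joint angles; "qd": joint speeds; "joint_torque": joint torques, N m; "eef_pos": TCP position; "ee_rot": TCP orientation; "wrist_force": force on the tool from outside, world axes, zero at the start; "torque": the same for the moment, N m; "finger_gap": opening from 0.0 (shut) to 1.0 (fully open).
Only numpy, scipy, OpenCV 4.12 (cv2) and the standard library are available. Lean on these libraries where they do the work, as an engineer would, in place of code of your own. Each camera call takes 0.05 s, during which the arm holds its last target.

TASK

Take the card with the blue handle out of the leaning rack and slide it down into the guides of the upright test dock, with its lock pin over the bored block, pressing it under control (not dropping or slamming it) until it is fully home in the connector. Then use the mallet, not the fingers, to drive the card's lock pin all the way down, and put the mallet back in its rest as it lay. Leave the orange-handled card in its rack and do not disturb the loose parts on the bench.

Things in the scene. Friction and masses are not known exactly. Their poses are not given: they have to be found in the camera images.
- blue_card: Plug-in card, about 140 g: green plate 80 (x) x 4 (y) x 90 mm (z) with gold contacts at its foot, an aluminium bar 112 x 12 x 6 mm across its upper edge (z 90 to 96 mm) and a blue handle block on it. Origin: middle of the lower edge; z runs up the card to the handle, x along its width; the lock pin is at the -x end. It starts in one of the two bays of the rack (which one varies), leaning 30 degrees away from the robot (z tilted to the rack's +x).
- blue_card_grip (a point): Where to grip the blue card: centre of its blue handle block, which is 28 (x) x 12 (y, the width to grip) x 30 mm (z), 111 mm above the card's lower edge and 15 mm above the bar's top. Card axes.
- lock_pin (a joint): The blue card's lock pin: 0 = standing up 14 mm above the bar, grows as it is driven down along the card's z, 0.010 (m) = fully down with its head 4 mm above the bar. Stiff: about 6 N to move it; it stays where it is left.
- lock_pin_top (a point): Top face of the lock pin's round steel head (13 mm diameter), on the blue card at x = -49 mm, y = 0, 110 mm above the card's lower edge when the pin is up. Moves with the pin.
- orange_card: Spare card in the other bay of the rack, like the blue one but with an orange handle; same axes. Leave it.
- rack: Fixed blue rack, 165 x 190 mm foot, with two bays 100 mm apart at y = +50 and -50 mm. The bays hold the cards by their side edges in channels 9 mm wide and 62 mm deep, leaning 30 degrees to the rack's +x (away from the robot); cards come out along their own z. Origin: centre of the underside; z up.
- dock: Fixed test dock: grey foot 150 (x) x 90 (y) mm with two upright aluminium guide posts at x = -50 and +50 mm, tops at z = 110 mm. Their facing channels take the card's side edges: 7 mm wide (y) for the 4 mm plate, 84 mm apart (x) for the 80 mm width, flared in the top 12 mm to about 13 mm and 88 mm. The near (-x) post has the bore. The card goes in upright with its x along the dock's x; fully home its bar lies on the tops of the posts. Origin: centre of the underside; z up.
- dock_seat (a point): Where the middle of the card's lower edge (its origin) is when fully home: dock x = y = 0, z = 20 mm. Dock axes.
- dock_bore (a point): Black bore mouth in the top of the -x guide post (dock x = -49 mm, z = 110 mm): the card's lock pin must be above it.
- connector (a joint): Sliding connector block low between the guides. 0 = up: the card's edge meets it 8 mm before it is home; grows as the card presses it down, about 0.008 (m) when the card is home. Needs about 9 N to push and stays where it is left.
- mallet: Small mallet, about 240 g: upright head 26 mm in diameter and 70 mm high with yellow plastic faces, wooden handle of section 18 (y) x 24 mm (z) running level to -x, from the head to 152 mm from the head's axis, handle axis at z = 38 mm. Origin: centre of the lower striking face; z up. It starts in its rest, handle towards the robot.
- mallet_grip (a point): Centre of the mallet's handle, 60 mm from the head's axis and 38 mm above the lower face: a place to grip, 18 mm wide across y; free all round in the rest. Mallet axes.
- mallet_face (a point): Centre of the lower striking face of the mallet. Mallet axes.
- mallet_rest: Fixed grey rest, 190 x 60 mm foot: a pocket 36 mm square with a rim 8.5 mm high for the head and, 125 mm towards -x, a fork 30 mm wide (floor at z = 56 mm, prongs to z = 78 mm) for the handle. Origin: under the centre of the pocket; z up; x from fork to pocket.
- rest_pocket (a point): Centre of the pocket's floor, 30 mm above the bench, where the centre of the mallet's lower face stands. Rest axes.
- stator: Loose bystander: grey and green stator, 58 x 58 x 31 mm; origin: centre of the underside.
- casting: Loose bystander: white casting, 51 x 55 x 42 mm; origin: centre of the underside.

How it is judged:
On the way, in this order (a step that is already met when the one before it is completed fails the run):
1. the blue card is out of the rack (distance of blue_card from where it was at the start of the episode above 0.12 m), for 0.1 s.
2. the blue card is fully home in the dock with its pin over the bore, pin still up, and let go (horizontal distance between lock_pin_top and dock_bore below 0.006 m and distance between blue_card and dock_seat below 0.005 m and angle between blue_card's own z axis and vertical below 0.06 rad and value of joint connector above 0.006 m and value of joint lock_pin below 0.003 m and contact force between the fingers and blue_card below 0.3 N), for 0.2 s.
3. the mallet is lifted out of its rest (distance between mallet_face and rest_pocket above 0.05 m), for 0.1 s.
4. the lock pin is driven all the way down by the mallet (value of joint lock_pin above 0.0085 m and contact force between mallet and lock_pin above 1 N).
At the end, for the whole second after the job is handed in: Blue card in the dock: upright within 3.4 deg, foot within 5 mm of its seat, pin within 6 mm of the bore, connector down over 6 mm, lock pin down over 8.5 mm. Mallet back in its rest: face within 12 mm of the pocket centre, upright within 7 deg, along the rest within 11 deg. Both at rest (horizontal distance between lock_pin_top and dock_bore below 0.006 m and distance between blue_card and dock_seat below 0.005 m and angle between blue_card's own z axis and vertical below 0.06 rad and value of joint connector above 0.006 m and value of joint lock_pin above 0.0085 m and distance between mallet_face and rest_pocket below 0.012 m and angle between mallet's own z axis and vertical below 0.12 rad and angle between the x axis of mallet and the x axis of mallet_rest, either way round below 0.2 rad and linear speed of each of mallet, blue_card below 0.03 m/s); the robot touches nothing.
It fails at once if the fingers pressed the lock pin (contact force between the fingers and lock_pin above 1.5 N).
It fails at once if the blue card was dropped or slammed into the dock (faster than 0.35 m/s in the guides) (distance between blue_card and dock_seat below 0.07 m and linear speed of blue_card above 0.35 m/s).
It fails at once if the orange card was moved more than 15 mm (distance of orange_card from where it was at the start of the episode above 0.015 m).
It fails at once if the stator was moved more than 20 mm (distance of stator from where it was at the start of the episode above 0.02 m).
It fails at once if the casting was moved more than 20 mm (distance of casting from where it was at the start of the episode above 0.02 m).
It also fails if it takes over 56 s, if anything falls off the work surface, if the arm or the gripper's body presses on something with over 40 N, if the wrist force passes 120 N, or if a joint passes its speed limit or range.

## Working session

There is one attempt and no reset: what is moved stays moved. The work goes in short steps, Python scripts to look and compute and a tool call to move; the robot and the scene stay as the last step left them, time stands still between calls to the robot, and variables do not carry over. Pictures are saved under pics/ and viewed, and the job is handed in when it is done.

Besides the shell and the picture viewer there is one more tool, called after "Request:" as name([rows], argument=value, ...), one row to a line, values as JSON. send_rows: Moves the arm, as the interface text tells. Its arguments: {"type":"object","properties":{"steps":{"type":"array"}},"required":["steps"]}

```bash
ls; mkdir -p pics
python3 - <<'E'
from workcell import env
import cv2,numpy as np
s=env.read_state(); print(s)
for n in ["scene","top","wrist"]:
    f=env.grab_frame(n); cv2.imwrite(f"pics/{n}0.png",f["color"][:,:,::-1]); 
    print(n,{k:np.round(v,4).tolist() for k,v in f.items() if k!="color"})
    np.savez(f"pics/{n}0.npz",**f)
E
```

```text
pics
{'time_s': 0.0, 'qpos': array([-1.17618566,  0.5371613 , -0.0044035 ,  1.53888031,  0.00260522,
        1.067245  , -0.07119993]), 'qd': array([ 0.00087778,  0.00074549,  0.00070623,  0.00176736, -0.00158479,
        0.00179037,  0.00133823]), 'joint_torque': array([-7.05276743e-04, -5.70988834e+01,  9.90297273e-01, -2.51611090e+01,
       -5.63497155e-02,  1.76577363e-02,  1.67439784e-04]), 'eef_pos': array([0.28880476, 0.58164053, 0.23783974]), 'ee_rot': array([-3.13991053e+00,  1.46496432e-04,  2.68082648e+00]), 'wrist_force': array([ 1.00656528, -0.20513123,  0.32643701]), 'torque': array([ 0.01035045, -0.03944641, -0.00268742]), 'finger_gap': 0.9989501642136693}
scene {'K': [[382.1053, 0.0, 319.7143], [0.0, 382.1053, 199.4287], [0.0, 0.0, 1.0]], 'world_to_cam': [[0.8249, -0.5653, 0.0071, -0.4141], [0.3382, 0.5034, 0.7951, -0.2879], [-0.453, -0.6535, 0.6064, -0.7233], [0.0, 0.0, 0.0, 1.0]]}
top {'K': [[478.2933, 0.0, 318.9181], [0.0, 478.2933, 192.6196], [0.0, 0.0, 1.0]], 'world_to_cam': [[0.0251, -0.9996, 0.0134, 0.0059], [0.9986, 0.0257, 0.0456, -0.5297], [-0.0459, 0.0122, 0.9989, -1.3924], [0.0, 0.0, 0.0, 1.0]]}
wrist {'K': [[309.7069, 0.0, 317.5641], [0.0, 309.7069, 195.9512], [0.0, 0.0, 1.0]], 'hand_eye': [[-0.0001, 0.9526, 0.3041, 0.0784], [1.0, 0.0001, 0.0, -0.0012], [-0.0, 0.3041, -0.9526, -0.146], [0.0, 0.0, 0.0, 1.0]]}
```

View pics/scene0.png

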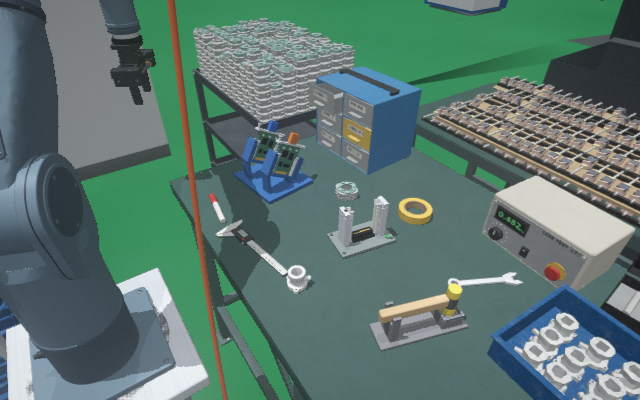

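View pics/top0.png

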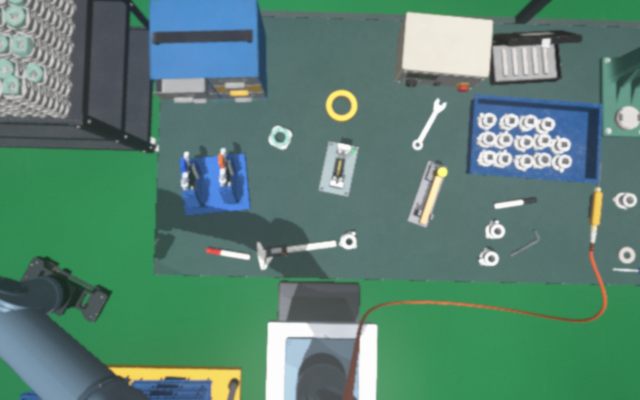

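View pics/wrist0.png

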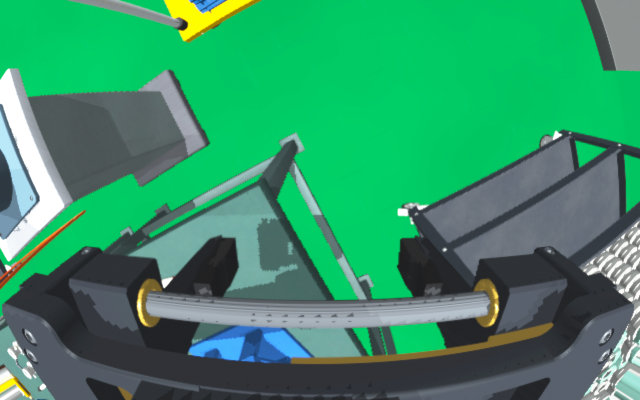

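The scene shows the rack at about (275,175) with the blue handle left of the orange one. The dock is at (360,225) and the mallet in its rest at (420,315). In the top view the rack is at (215,180), the dock at (340,168) and the mallet head at (442,172). I'll zoom in next.

```bash
cat > h.py <<'E'
import numpy as np, cv2
from scipy.spatial.transform import Rotation as R
def rot(rpy): return R.from_euler('xyz',rpy).as_matrix()
def load(n): return dict(np.load(f"pics/{n}.npz"))
def ray(f,u,v):
    K=f["K"]; x=(u-K[0,2])/K[0,0]; y=(v-K[1,2])/K[1,1]
    if "world_to_cam" in f:
        d=np.array([x,-y,-1.]); W=f["world_to_cam"]; Rc=W[:3,:3].T
        o=-Rc@W[:3,3]; d=Rc@d
    else:
        r=np.hypot(x,y); s=np.sin(r)/r if r>1e-9 else 1
        d=np.array([x*s,-y*s,-np.cos(r)]); H=f["hand_eye"]; Rt=rot(f["rpy"])
        o=Rt@H[:3,3]+f["pos"]; d=Rt@(H[:3,:3]@d)
    return o,d/np.linalg.norm(d)
def onz(f,u,v,z):
    o,d=ray(f,u,v); return o+d*(z-o[2])/d[2]
def tri(*obs):
    A=np.zeros((3,3));b=np.zeros(3);rs=[ray(*q) for q in obs]
    for o,d in rs:
        P=np.eye(3)-np.outer(d,d);A+=P;b+=P@o
    p=np.linalg.solve(A,b)
    return p,[float(np.linalg.norm((np.eye(3)-np.outer(d,d))@(p-o))) for o,d in rs]
def proj(f,p):
    K=f["K"]
    if "world_to_cam" in f:
        c=f["world_to_cam"]@np.append(p,1); return K[0,2]+K[0,0]*c[0]/-c[2],K[1,2]+K[1,1]*-c[1]/-c[2]
    H=f["hand_eye"]; c=H[:3,:3].T@(rot(f["rpy"]).T@(np.array(p)-f["pos"])-H[:3,3])
    x,y,z=c[0],-c[1],-c[2]; r=np.hypot(x,y); t=np.arctan2(r,z); return K[0,2]+K[0,0]*t*x/r,K[1,2]+K[1,1]*t*y/r
def wrist(name):
    from workcell import env
    s=env.read_state(); f=env.grab_frame("wrist"); f["pos"]=s["eef_pos"]; f["rpy"]=s["ee_rot"]
    np.savez(f"pics/{name}.npz",**f); cv2.imwrite(f"pics/{name}.png",f["color"][:,:,::-1]); print(s["time_s"],s["eef_pos"].round(4),s["ee_rot"].round(4),s["qpos"].round(2)); return f
def zoom(name,u0,v0,u1,v1,out,k=None):
    im=cv2.imread(f"pics/{name}.png")[v0:v1,u0:u1]; k=k or min(780//(u1-u0),580//(v1-v0))
    cv2.imwrite(f"pics/{out}.png",cv2.resize(im,None,fx=k,fy=k,interpolation=cv2.INTER_CUBIC)); print("zoom",k)
def card_goal(): pass
E
python3 - <<'E'
from h import *
zoom("top0",170,130,270,230,"z1");zoom("top0",310,130,460,230,"z2");zoom("scene0",230,110,470,350,"z3")
E
```

```text
zoom 5
zoom 5
zoom 2
```

View pics/z1.png

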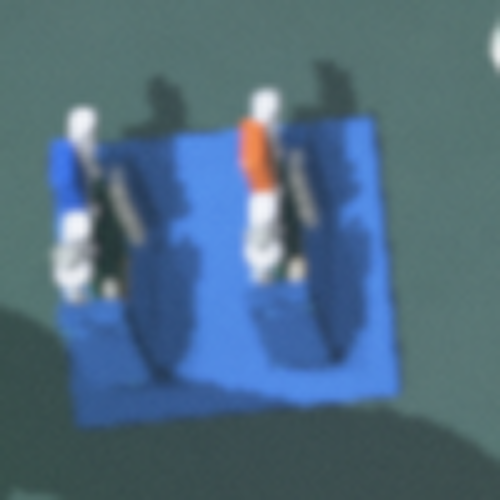

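View pics/z2.png

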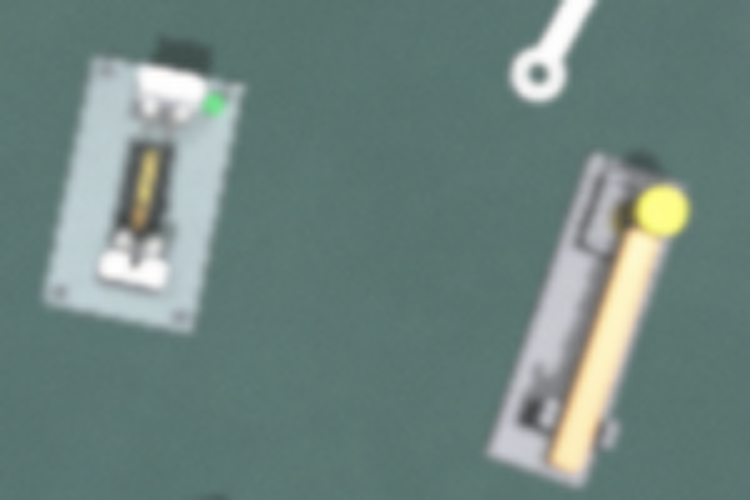

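View pics/z3.png

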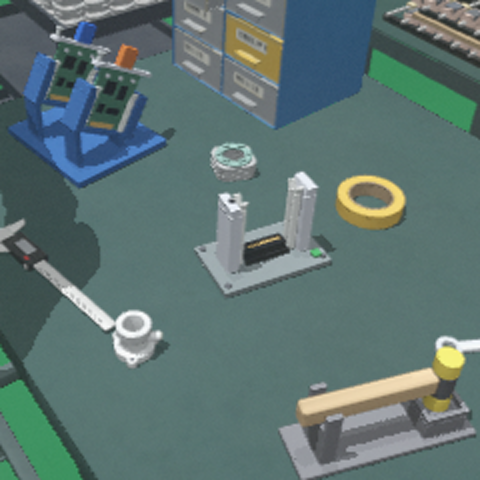

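Run:
```python
from h import *
f=load("top0")
for n,c,z in [("rack",[(185,215.4),(250,209),(244.6,153)],.01),("dock",[(328.4,141.4),(359,147),(348.4,196.4),(319,190)],.01),("rest",[(429,160),(448,166.6),(427,227.4),(407.6,221.4)],.01)]:
    P=[onz(f,u,v,z)[:2] for u,v in c]; print(n,np.round(P,4).tolist(),"mean",np.mean(P,0).round(4))
    for i in range(len(P)):
        d=P[i]-P[i-1]; print("  side",np.linalg.norm(d).round(4),np.degrees(np.arctan2(d[1],d[0])).round(1))
s=load("scene0")
# blue handle top in both
zoom("scene0",250,110,320,180,"z4"); 
def cen(f,lo,hi,box):
    im=cv2.cvtColor(f["color"],cv2.COLOR_RGB2HSV); m=cv2.inRange(im,np.array(lo),np.array(hi)); mm=np.zeros_like(m); mm[box[1]:box[3],box[0]:box[2]]=m[box[1]:box[3],box[0]:box[2]]
    n,l,st,c=cv2.connectedComponentsWithStats(mm); i=1+np.argmax(st[1:,4]); return c[i],st[i]
to=cen(f,(2,140,120),(14,255,255),(205,140,240,180)); so=cen(s,(2,140,120),(14,255,255),(280,125,310,150))
print(to,so,tri((f,*to[0]),(s,*so[0])))
```

```text
rack [[0.4528, 0.409], [0.4762, 0.22], [0.6406, 0.2411]] mean [0.5232 0.29  ]
  side 0.252 138.2
  side 0.1905 -82.9
  side 0.1657 7.3
dock [[0.6817, -0.0049], [0.6675, -0.0958], [0.5206, -0.0677], [0.5372, 0.0193]] mean [ 0.6017 -0.0373]
  side 0.1465 -9.5
  side 0.092 -98.9
  side 0.1496 169.2
  side 0.0885 79.2
rest [[0.6344, -0.3039], [0.6163, -0.3606], [0.4353, -0.3009], [0.4515, -0.2435]] mean [ 0.5344 -0.3022]
  side 0.1927 -18.3
  side 0.0595 -107.7
  side 0.1906 161.8
  side 0.0597 74.3
zoom 8
(array([221.2       , 160.85714286]), array([219, 155,   5,  12,  35], dtype=int32)) (array([292.85057471, 137.64367816]), array([288, 132,  11,  12,  87], dtype=int32)) (array([0.60080164, 0.28182766, 0.14952777]), [0.00022850246675050506, 0.00022850246675047885])
```

View pics/z4.png

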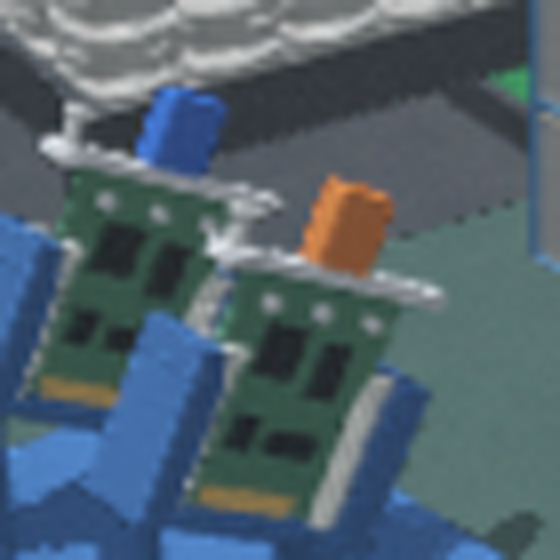

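```bash
cat >> h.py <<'E'
def tool(zdir,xdir):
    z=np.array(zdir,float);z/=np.linalg.norm(z); x=np.array(xdir,float);x-=z*(x@z);x/=np.linalg.norm(x)
    return np.column_stack([x,np.cross(z,x),z])
def plan(tpos,tR,g=1,n=None,frm=None):
    """how far to go, in tool axes and units; split in n rows"""
    from workcell import env
    s=env.read_state(); p,Rc=(s["eef_pos"],rot(s["ee_rot"])) if frm is None else frm
    rv=R.from_matrix(Rc.T@tR).as_rotvec(); d=np.array(tpos)-p
    k=int(np.ceil(max(np.linalg.norm(d)/.040,np.abs(np.degrees(rv)).max()/5)-1e-6)); n=n or max(k,1)
    print("t",round(s["time_s"],2),"dist",np.linalg.norm(d).round(4),"turn deg",np.degrees(rv).round(2),"rows",n)
    Rk=Rc
    for i in range(n):
        u=Rk.T@d/n/.04
        print([g]+[float(x) for x in np.round(u,2)]+[float(x) for x in np.round(np.degrees(rv)/n/5,2)]); Rk=Rk@R.from_rotvec(rv/n).as_matrix()
E
python3 - <<'E'
from h import *
a=np.radians(7.3)
plan([0.49,0.35,0.28],tool([0,0,-1],[-np.cos(a),-np.sin(a),0]))
E
```

```text
t 0.15 dist 0.3098 turn deg [-7.00e-02 -2.00e-02 -3.37e+01] rows 8
[1, -0.89, -0.37, -0.13, -0.0, -0.0, -0.84]
[1, -0.86, -0.43, -0.13, -0.0, -0.0, -0.84]
[1, -0.82, -0.5, -0.13, -0.0, -0.0, -0.84]
[1, -0.78, -0.55, -0.13, -0.0, -0.0, -0.84]
[1, -0.74, -0.61, -0.13, -0.0, -0.0, -0.84]
[1, -0.69, -0.66, -0.13, -0.0, -0.0, -0.84]
[1, -0.64, -0.71, -0.13, -0.0, -0.0, -0.84]
[1, -0.59, -0.76, -0.13, -0.0, -0.0, -0.84]
```

Request:
send_rows([
  [[1,-0.9,-0.35,-0.15,0,0,-0.85],[1,-0.85,-0.45,-0.15,0,0,-0.85],[1,-0.8,-0.5,-0.15,0,0,-0.85],[1,-0.8,-0.55,-0.15,0,0,-0.85],[1,-0.75,-0.6,-0.1,0,0,-0.85]],
])

```text
time_s: 0.57
eef_pos: [0.4166, 0.4362, 0.2671]
ee_rot: [3.142, 0.0, 3.056]
wrist_force: [1.9, -0.6, -0.5]
finger_gap: 1.001
```

Request:
send_rows([
  [[1,-0.7,-0.65,-0.15,0,0,-0.85],[1,-0.65,-0.7,-0.15,0,0,-0.85],[1,-0.6,-0.75,-0.15,0,0,-0.8],[1,0,0,0,0,0,0],[1,0,0,0,0,0,0]],
])

```text
time_s: 0.98
eef_pos: [0.4946, 0.3497, 0.2848]
ee_rot: [-3.141, 0.001, -3.019]
wrist_force: [-1.1, 0.7, -1.4]
finger_gap: 1.001
```

Run:
```python
from h import *
wrist("w1")
```

```text
0.9833 [0.4946 0.3497 0.2848] [-3.1408e+00  8.0000e-04 -3.0193e+00] [-0.65  0.42 -0.05  1.61  0.02  1.11  0.98]
```

View pics/w1.png

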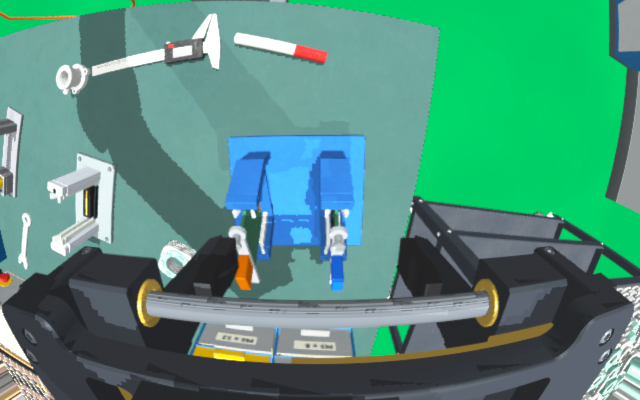

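The wrist view shows the blue handle at (337,272), the orange at (244,272), and the pin head near (336,233) at the near end of the bar.

Run:
```python
from h import *
f=load("w1"); zoom("w1",200,120,400,300,"z5",3)
a=np.radians(7.3)
print(onz(f,337,272,.15),onz(f,244,272,.15))
print([onz(f,u,v,.01) for u,v in [(229,137),(364,135)]])
zc=np.array([.5*np.cos(a),.5*np.sin(a),.866]); h=np.array([.588,.381,.150])
plan(h+zc*(.09-.019),tool(-zc,[-np.cos(a),-np.sin(a),0]))
```

```text
zoom 3
[0.58658863 0.38027773 0.15      ] [0.60052695 0.28129166 0.15      ]
[array([0.47905664, 0.22151833, 0.01      ]), array([0.45510455, 0.40725632, 0.01      ])]
t 1.03 dist 0.1533 turn deg [ 0.03 29.97 -0.08] rows 6
[1, -0.56, 0.07, 0.3, 0.0, 1.0, -0.0]
[1, -0.58, 0.07, 0.25, 0.0, 1.0, -0.0]
[1, -0.6, 0.07, 0.2, 0.0, 1.0, -0.0]
[1, -0.62, 0.07, 0.15, 0.0, 1.0, -0.0]
[1, -0.63, 0.07, 0.1, 0.0, 1.0, -0.0]
[1, -0.63, 0.07, 0.04, 0.0, 1.0, -0.0]
```

View pics/z5.png

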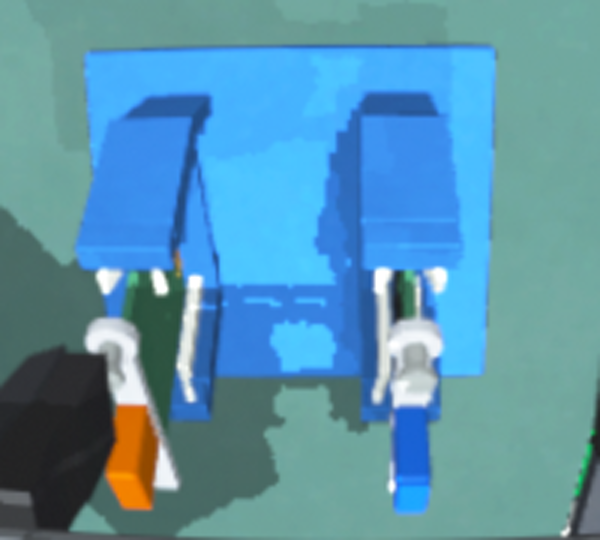

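Request:
send_rows([
  [[1,-0.55,0.05,0.3,0,1,0],[1,-0.6,0.05,0.25,0,1,0],[1,-0.6,0.1,0.2,0,1,0],[1,-0.6,0.05,0.15,0,1,0],[1,-0.65,0.1,0.1,0,1,0]],
])

```text
time_s: 1.45
eef_pos: [0.6011, 0.3827, 0.2241]
ee_rot: [3.14, -0.44, -3.01]
wrist_force: [2.0, 1.0, 0.4]
finger_gap: 1.003
```

Request:
send_rows([
  [[1,-0.65,0.05,0.05,0,1,0],[1,0,0,0,0,0,0],[1,0,0,0,0,0,0]],
])

```text
time_s: 1.7
eef_pos: [0.6189, 0.3861, 0.205]
ee_rot: [-3.138, -0.518, -3.015]
wrist_force: [-0.6, 0.3, 0.5]
finger_gap: 1.005
```

Run:
```python
from h import *
wrist("w2"); zoom("w2",200,100,460,300,"z6",3)
```

```text
1.7 [0.6189 0.3861 0.205 ] [-3.1378 -0.5184 -3.0147] [-0.51  1.08 -0.06  0.71 -0.16  1.83  1.14]
zoom 3
```

View pics/w2.png

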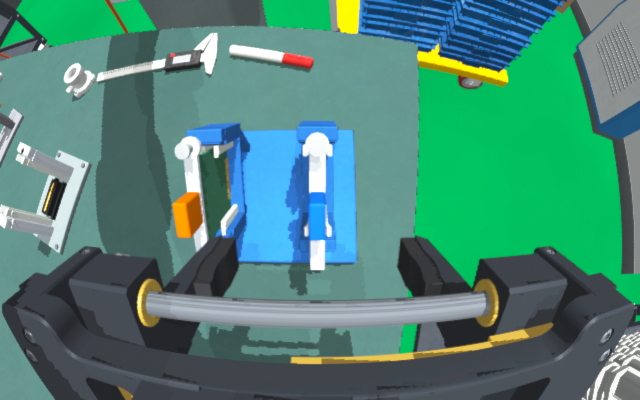

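View pics/z6.png

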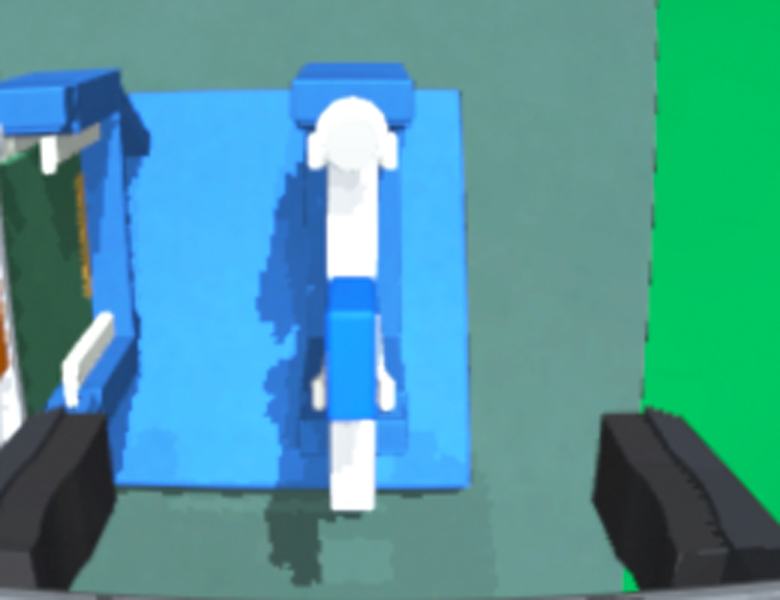

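Run:
```python
from h import *
f=load("w1");g=load("w2")
P={}
for n,a,b in [("neartop",(337.3,278.3),(317.3,203.7)),("nearbot",(337.3,255.7),(317.3,192.7)),("pin",(338.3,231.7),(317.3,144.3)),("fartop",(337,289.3),(317.5,239.3))]:
    P[n],e=tri((f,*a),(g,*b)); print(n,P[n].round(4),np.round(e,4))
d=P["neartop"]-P["nearbot"]; print(np.linalg.norm(d),np.degrees(np.arctan2(d[0],d[2])))
d=P["fartop"]-P["neartop"]; print(np.linalg.norm(d),np.degrees(np.arctan2(d[1],d[0])),np.degrees(np.arctan2(d[2],d[0])))
a=np.radians(7.35)
xc=np.array([.866*np.cos(a),.866*np.sin(a),-.5]);zc=np.array([.5*np.cos(a),.5*np.sin(a),.866])
for n,o in [("neartop",(-14,126)),("nearbot",(-14,96)),("fartop",(14,126)),("pin",(-49,110))]:
    print(n,"grip est",(P[n]-(o[0]*xc+(o[1]-111)*zc)/1000).round(4))
```

```text
neartop [0.5847 0.3798 0.1654] [0.0003 0.0003]
nearbot [0.5717 0.3786 0.1413] [0.0003 0.0003]
pin [0.5378 0.374  0.1545] [0. 0.]
fartop [0.6075 0.3832 0.1521] [0.0001 0.0001]
0.027413494389336143 28.347676746584803
0.026610430736838074 8.64167879415719 -30.15981271579604
neartop grip est [0.5892 0.3804 0.1454]
nearbot grip est [0.5911 0.3811 0.1473]
fartop grip est [0.588  0.3807 0.1461]
pin grip est [0.5804 0.3795 0.1309]
```

Run:
```python
from h import *
a=np.radians(7.35); zc=np.array([.5*np.cos(a),.5*np.sin(a),.866]); h=np.array([.589,.3805,.1463])
plan(h-zc*.013,tool(-zc,[-np.cos(a),-np.sin(a),0]),n=5)
```

```text
t 1.75 dist 0.0843 turn deg [-0.06  0.64  0.05] rows 5
[1, -0.02, -0.01, 0.42, -0.0, 0.03, 0.0]
[1, -0.03, -0.01, 0.42, -0.0, 0.03, 0.0]
[1, -0.03, -0.01, 0.42, -0.0, 0.03, 0.0]
[1, -0.03, -0.01, 0.42, -0.0, 0.03, 0.0]
[1, -0.03, -0.01, 0.42, -0.0, 0.03, 0.0]
```

Request:
send_rows([
  [[1,-0.03,-0.01,0.5,0,0.05,0],[1,-0.03,-0.01,0.5,0,0.05,0],[1,-0.03,-0.01,0.5,0,0,0],[1,-0.03,-0.01,0.4,0,0,0],[1,-0.01,0,0.2,0,0,0]],
])

```text
time_s: 2.17
eef_pos: [0.5822, 0.3805, 0.1418]
ee_rot: [3.139, -0.514, -3.01]
wrist_force: [-1.5, 0.6, 0.3]
finger_gap: 0.998
```

Request:
send_rows([
  [[1,0,0,0,0,0,0],[1,0,0,0,0,0,0]],
])

```text
time_s: 2.33
eef_pos: [0.5843, 0.3801, 0.1415]
ee_rot: [3.14, -0.514, -3.012]
wrist_force: [0.4, 0.1, 0.9]
finger_gap: 1.001
```

Run:
```python
from h import *
wrist("w3"); zoom("w3",200,60,460,300,"z7",2)
a=np.radians(7.35); zc=np.array([.5*np.cos(a),.5*np.sin(a),.866]); h=np.array([.589,.3805,.1463])
plan(h-zc*.013,tool(-zc,[-np.cos(a),-np.sin(a),0]),n=1)
```

```text
2.3333 [0.5843 0.3801 0.1415] [ 3.1396 -0.5138 -3.0116] [-0.52  1.04 -0.07  0.94 -0.15  1.63  1.16]
zoom 2
t 2.38 dist 0.0066 turn deg [0.08 0.59 0.06] rows 1
[1, -0.02, 0.0, 0.16, 0.02, 0.12, 0.01]
```

View pics/z7.png

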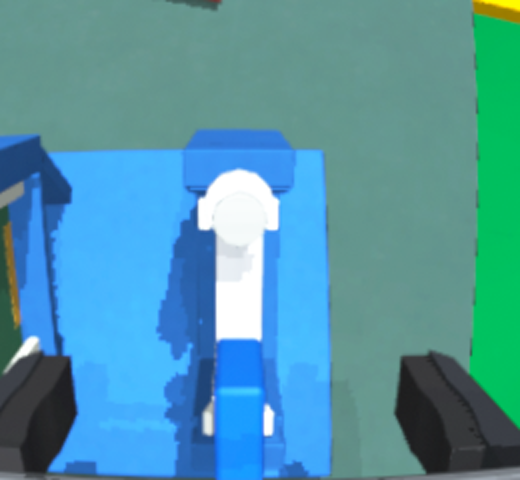

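Run:
```python
from h import *
g=load("w2");k=load("w3"); print(proj(k,[.5847,.3798,.1654]),tri((g,317.3,203.7),(k,319.5,255.5)), tri((load("w1"),337.3,278.3),(g,317.3,203.7),(k,319.5,255.5)))
```

```text
(np.float64(319.5985301002742), np.float64(254.02932522181226)) (array([0.58538957, 0.3800178 , 0.16951789]), [0.0002039755261111995, 0.0002039755261112203]) (array([0.58494823, 0.3798156 , 0.16510991]), [0.0003127708717524651, 0.0004919666344957765, 0.0004228540747775994])
```

Request:
send_rows([
  [[1,0,0,0.15,0,0.1,0],[1,0,0,0,0,0,0],[-1,0,0,0,0,0,0],[-1,0,0,0,0,0,0],[-1,0,0,0,0,0,0]],
])

```text
time_s: 2.8
eef_pos: [0.5816, 0.3786, 0.1326]
ee_rot: [-3.142, -0.526, -3.014]
wrist_force: [0.0, 0.4, -0.4]
finger_gap: 0.794
```

Request:
send_rows([
  [[-1,0,0,0,0,0,0],[-1,0,0,0,0,0,0],[-1,0,0,0,0,0,0],[-1,0,0,0,0,0,0]],
])

```text
time_s: 3.13
eef_pos: [0.5815, 0.3786, 0.1326]
ee_rot: [-3.142, -0.526, -3.014]
wrist_force: [0.6, 0.5, 0.3]
finger_gap: 0.495
```

Request:
send_rows([
  [[-1,0,0,0,0,0,0],[-1,0,0,0,0,0,0],[-1,0,0,0,0,0,0],[-1,0,0,0,0,0,0],[-1,0,0,0,0,0,0]],
])

```text
time_s: 3.55
eef_pos: [0.5815, 0.3787, 0.1327]
ee_rot: [3.141, -0.526, -3.014]
wrist_force: [0.1, -0.6, -1.1]
finger_gap: 0.13
```

Request:
send_rows([
  [[-1,0,0,0,0,0,0],[-1,0,0,0,0,0,0]],
])

```text
time_s: 3.72
eef_pos: [0.5815, 0.3787, 0.1327]
ee_rot: [3.141, -0.526, -3.014]
wrist_force: [1.4, -0.6, -0.3]
finger_gap: 0.132
```

Run:
```python
from h import *
wrist("w4"); zoom("w4",200,60,460,300,"z8",2)
a=np.radians(7.35); zc=np.array([.5*np.cos(a),.5*np.sin(a),.866]); h=np.array([.589,.3805,.1463])
s=load("w4"); print((rot(s["rpy"]).T@(h-s["pos"])).round(4))
```

```text
3.7167 [0.5815 0.3787 0.1327] [ 3.1415 -0.526  -3.0137] [-0.51  1.05 -0.07  0.94 -0.15  1.63  1.16]
zoom 2
[ 0.0002  0.0008 -0.0156]
```

View pics/z8.png

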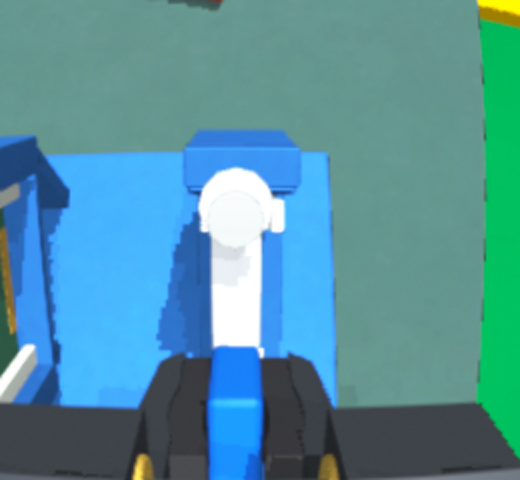

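Run:
```python
from h import *
s=load("w4"); o,d=ray(s,318,168); Rt=rot(s["rpy"]); o=Rt.T@(o-s["pos"]); d=Rt.T@d
p=o+d*(-.0146-o[2])/d[2]; print(p.round(4))
# retract
zc=-Rt[:,2]; plan(s["pos"]+zc*.08,Rt,g=-1,n=5)
```

```text
[ 0.0499 -0.001  -0.0146]
t 3.77 dist 0.08 turn deg [-0. -0. -0.] rows 5
[-1, -0.0, 0.0, -0.4, -0.0, -0.0, -0.0]
[-1, -0.0, 0.0, -0.4, -0.0, -0.0, -0.0]
[-1, -0.0, 0.0, -0.4, -0.0, -0.0, -0.0]
[-1, -0.0, 0.0, -0.4, -0.0, -0.0, -0.0]
[-1, -0.0, 0.0, -0.4, -0.0, -0.0, -0.0]
```

Request:
send_rows([
  [[-1,0,0,-0.15,0,0,0],[-1,0,0,-0.3,0,0,0],[-1,0,0,-0.4,0,0,0],[-1,0,0,-0.4,0,0,0],[-1,0,0,-0.4,0,0,0]],
])

```text
time_s: 4.18
eef_pos: [0.6148, 0.3826, 0.1904]
ee_rot: [-3.141, -0.526, -3.014]
wrist_force: [0.2, 0.1, -2.3]
finger_gap: 0.13
```

Request:
send_rows([
  [[-1,0,0,-0.4,0,0,0],[-1,0,0,-0.2,0,0,0],[-1,0,0,0,0,0,0]],
])

```text
time_s: 4.43
eef_pos: [0.6278, 0.3845, 0.2121]
ee_rot: [3.141, -0.523, -3.014]
wrist_force: [0.9, -1.4, -1.4]
finger_gap: 0.134
```

Run:
```python
from h import *
wrist("w5")
from workcell import env
f=env.grab_frame("scene"); np.savez("pics/scene1.npz",**f); cv2.imwrite("pics/scene1.png",f["color"][:,:,::-1]); zoom("scene1",190,30,350,210,"z9",3)
```

```text
4.4333 [0.6278 0.3845 0.2121] [ 3.1408 -0.5226 -3.0141] [-0.51  1.1  -0.06  0.66 -0.16  1.87  1.14]
zoom 3
```

View pics/w5.png

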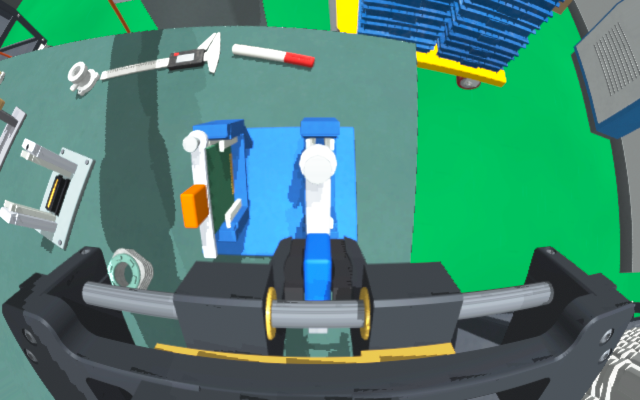

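View pics/z9.png

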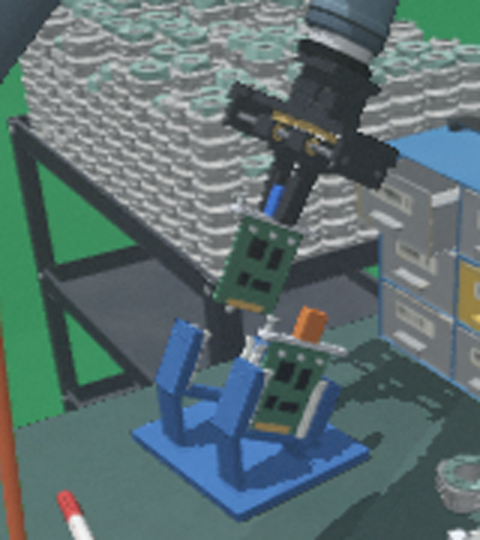

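The blue card is held clear of the rack, and the orange card has stayed in its bay at (300,370 in the zoom). Next I go up and un-tilt, then move toward the dock.

Run:
```python
from h import *
a=np.radians(7.35);b=np.radians(-10)
T1=tool([0,0,-1],[-np.cos(a),-np.sin(a),0]);T2=tool([0,0,-1],[-np.cos(b),-np.sin(b),0])
plan([.59,.375,.31],T1,g=-1,n=6)
plan([.57,.10,.31],T2,g=-1,frm=(np.array([.59,.375,.31]),T1))
```

```text
t 4.53 dist 0.1068 turn deg [-1.000e-02 -3.014e+01 -4.000e-02] rows 6
[-1, 0.34, -0.02, -0.28, -0.0, -1.0, -0.0]
[-1, 0.32, -0.02, -0.31, -0.0, -1.0, -0.0]
[-1, 0.29, -0.02, -0.34, -0.0, -1.0, -0.0]
[-1, 0.26, -0.02, -0.36, -0.0, -1.0, -0.0]
[-1, 0.23, -0.02, -0.38, -0.0, -1.0, -0.0]
[-1, 0.19, -0.02, -0.4, -0.0, -1.0, -0.0]
t 4.53 dist 0.2757 turn deg [ 0.    0.   17.35] rows 7
[-1, 0.2, -0.96, 0.0, 0.0, 0.0, 0.5]
[-1, 0.15, -0.97, 0.0, 0.0, 0.0, 0.5]
[-1, 0.11, -0.98, 0.0, 0.0, 0.0, 0.5]
[-1, 0.07, -0.98, 0.0, 0.0, 0.0, 0.5]
[-1, 0.03, -0.98, 0.0, 0.0, 0.0, 0.5]
[-1, -0.02, -0.98, 0.0, 0.0, 0.0, 0.5]
[-1, -0.06, -0.98, 0.0, 0.0, 0.0, 0.5]
```

Request:
send_rows([
  [[-1,0.35,0,-0.3,0,-0.5,0],[-1,0.35,0,-0.4,0,-1,0],[-1,0.3,0,-0.4,0,-1,0],[-1,0.25,0,-0.4,0,-1,0],[-1,0.25,0,-0.4,0,-1,0]],
])

```text
time_s: 4.95
eef_pos: [0.5989, 0.3805, 0.3046]
ee_rot: [-3.142, -0.13, -3.014]
wrist_force: [0.0, 0.8, -1.7]
finger_gap: 0.137
```

Request:
send_rows([
  [[-1,0.2,0,-0.4,0,-1,0],[-1,0,0,0,0,-0.5,0],[-1,0.2,-0.6,0,0,0,0.5],[-1,0.15,-0.95,0,0,0,0.5],[-1,0.1,-0.95,0,0,0,0.5]],
])

```text
time_s: 5.37
eef_pos: [0.5814, 0.2787, 0.32]
ee_rot: [-3.141, -0.004, 3.14]
wrist_force: [2.2, -0.5, -1.9]
finger_gap: 0.133
```

Request:
send_rows([
  [[-1,0.05,-1,0,0,0,0.5],[-1,0.05,-1,0,0,0,0.5],[-1,0,-1,0,0,0,0.5],[-1,0,-0.9,0,0,0,0.5],[-1,0,-0.4,0,0,0,0]],
])

```text
time_s: 5.78
eef_pos: [0.5649, 0.1011, 0.3205]
ee_rot: [-3.137, -0.004, 2.955]
wrist_force: [0.4, -0.3, -1.5]
finger_gap: 0.133
```

Request:
send_rows([
  [[-1,0,0,0,0,0,0],[-1,0,0,0,0,0,0]],
])

```text
time_s: 5.95
eef_pos: [0.5655, 0.107, 0.3206]
ee_rot: [-3.141, -0.004, 2.962]
wrist_force: [-0.0, 0.9, -2.3]
finger_gap: 0.136
```

Run:
```python
from h import *
wrist("w6")
```

```text
5.95 [0.5655 0.107  0.3206] [-3.1406 -0.0037  2.9625] [-0.34  0.33  0.1   1.65 -0.04  1.17  1.16]
```

View pics/w6.png

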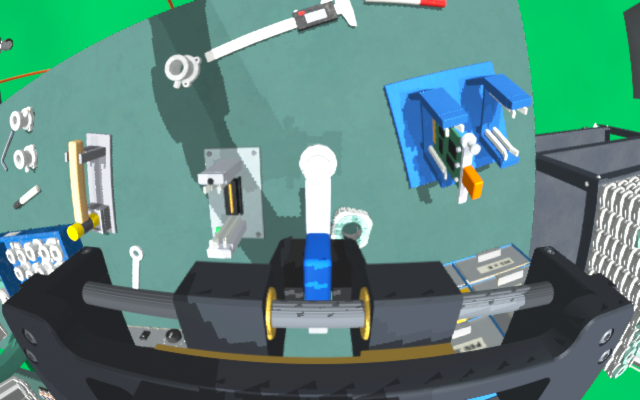

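Run:
```python
from h import *
zoom("w6",180,130,280,270,"z10",5)
```

```text
zoom 5
```

View pics/z10.png

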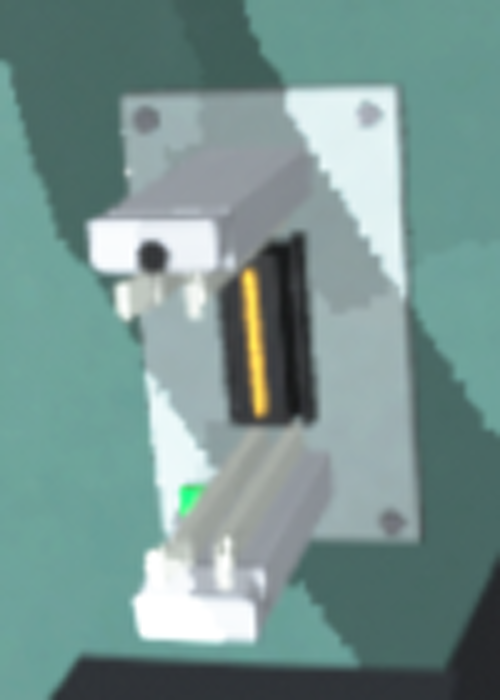

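Request:
send_rows([
  [[-1,0,-0.5,0,0,0,0],[-1,0,-0.9,0,0,0,0.2],[-1,0,-1,0,0,0,0],[-1,0,-1,0,0,0,0],[-1,0,-1,0,0,0,0]],
])

```text
time_s: 6.42
eef_pos: [0.5331, -0.0643, 0.3209]
ee_rot: [-3.141, -0.003, 2.951]
wrist_force: [1.1, 0.1, -2.2]
finger_gap: 0.137
```

Request:
send_rows([
  [[-1,0,-0.9,0,0,0,0],[-1,0,-0.5,0,0,0,0],[-1,0,-0.2,0,0,0,0],[-1,0,0,0,0,0,0],[-1,0,0,0,0,0,0]],
])

```text
time_s: 6.83
eef_pos: [0.5216, -0.1253, 0.321]
ee_rot: [3.141, -0.003, 2.949]
wrist_force: [0.0, -0.3, -2.0]
finger_gap: 0.129
```

Run:
```python
from h import *
wrist("w7")
```

```text
6.8333 [ 0.5216 -0.1253  0.321 ] [ 3.1412e+00 -2.8000e-03  2.9493e+00] [-0.03  0.26  0.22  1.75 -0.06  1.14  1.59]
```

View pics/w7.png

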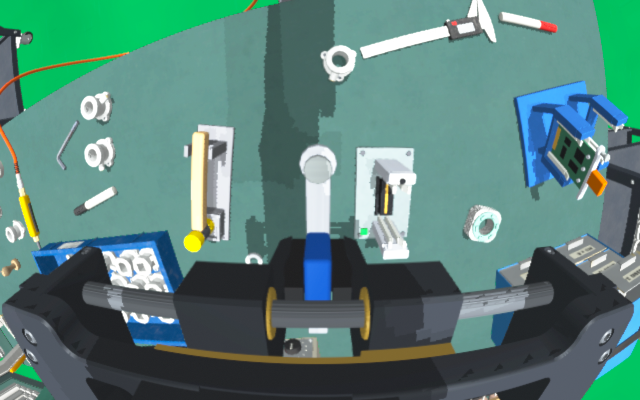

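Run:
```python
from h import *
zoom("w7",340,130,440,270,"z11",5); zoom("w7",170,110,270,260,"z12",5); zoom("w6",50,120,140,250,"z13",5)
```

```text
zoom 5
zoom 5
zoom 5
```

View pics/z11.png

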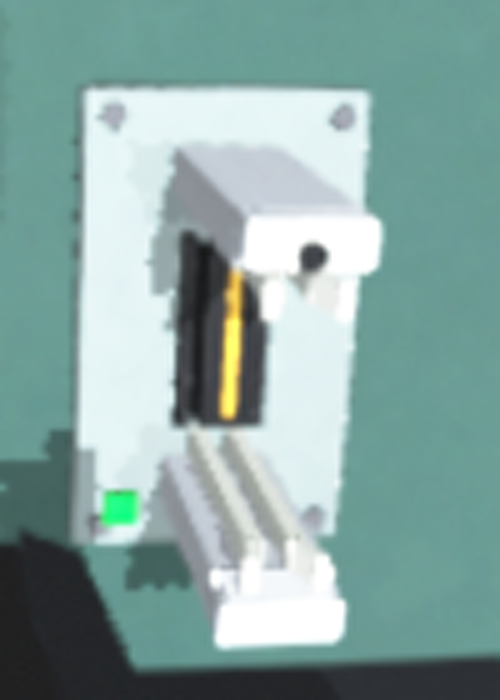

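View pics/z12.png

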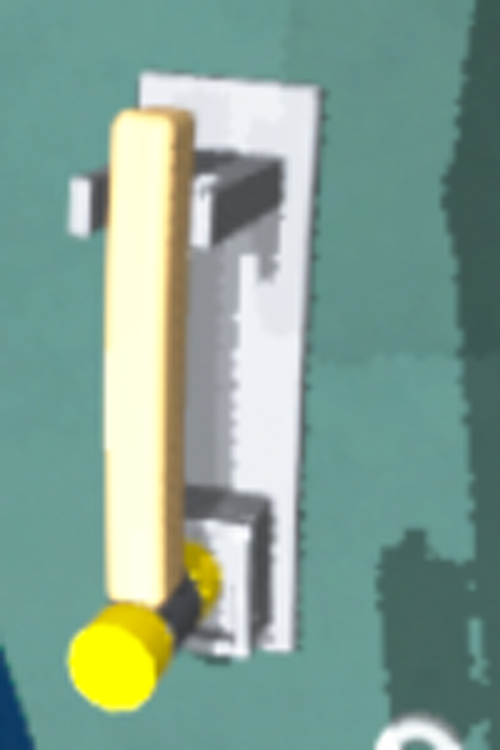

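View pics/z13.png

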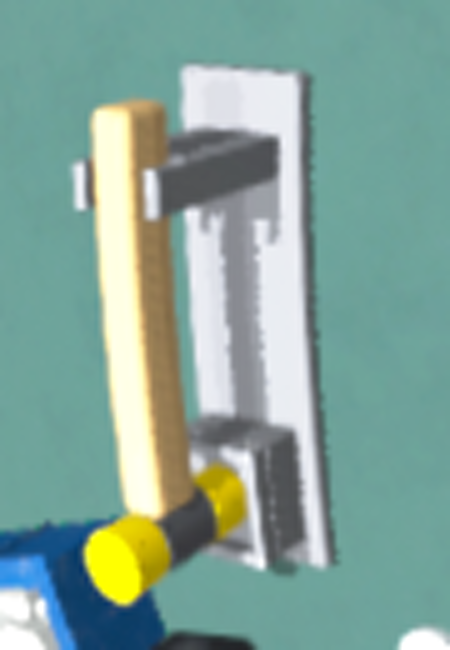

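Run:
```python
from h import *
f=load("w6");g=load("w7");t=load("top0")
A=lambda x,y:(f,180+x/5,130+y/5); B=lambda x,y:(g,340+x/5,130+y/5)
for n,a,b in [("bore",(152,257),(313,257)),("nTL",(88,221),(245,215)),("nTR",(217,221),(380,215)),("fBL",(140,640),(215,645)),("fBR",(255,640),(345,640)),("footTL",(121,93),(82,88)),("footTR",(400,87),(370,93)),("footBR",(420,543),(333,535))]:
    p,e=tri(A(*a),B(*b)); print(n,p.round(4),np.round(e,4))
print("ongold", onz(*A(258,345),.03),onz(*B(232,345),.03))
P=[onz(*B(*c),.008) for c in [(82,88),(370,93),(72,540)]]; Q=[onz(*A(*c),.008) for c in [(121,93),(400,87),(420,543)]]
print(np.round(P,4),np.round(Q,4))
A=lambda x,y:(f,50+x/5,120+y/5); B=lambda x,y:(g,170+x/5,110+y/5)
for n,a,b in [("headtop",(127,560),(120,663)),("hnd far endL",(92,108),(113,118)),("hnd endR",(163,104),(193,118)),("prongL",(80,163),(70,180)),("prongL2",(85,210),(78,235)),("prongR",(143,168),(194,185)),("footnearL",(183,66),(141,72)),("footnearR",(310,72),(321,87)),("footfarR",(332,567),(296,650))]:
    p,e=tri(A(*a),B(*b)); print(n,p.round(4),np.round(e,4))
```

```text
bore [ 0.5566 -0.0277  0.111 ] [0.0001 0.0001]
nTL [ 0.5441 -0.043   0.1089] [0.0005 0.0005]
nTR [ 0.5506 -0.009   0.109 ] [0.0008 0.0008]
fBL [ 0.6596 -0.0643  0.1096] [0.0006 0.0006]
fBR [ 0.6629 -0.0294  0.1138] [0.0002 0.0002]
footTL [ 0.5233 -0.0674  0.0069] [0.0004 0.0004]
footTR [0.54   0.0216 0.0075] [0.0004 0.0004]
footBR [ 0.6868 -0.0063  0.0088] [0.0004 0.0004]
ongold [ 0.60528899 -0.03490432  0.03      ] [ 0.60481925 -0.03685289  0.03      ]
[[ 0.5235 -0.0675  0.008 ]
 [ 0.5403  0.0214  0.008 ]
 [ 0.6697 -0.0937  0.008 ]] [[ 0.5228 -0.0668  0.008 ]
 [ 0.5396  0.0218  0.008 ]
 [ 0.6876 -0.0067  0.008 ]]
headtop [ 0.5955 -0.3208  0.0909] [0.0006 0.0006]
hnd far endL [ 0.4479 -0.2806  0.0786] [0.0007 0.0007]
hnd endR [ 0.4539 -0.2659  0.0582] [0.0007 0.0007]
prongL [ 0.4621 -0.3017  0.0705] [0.0001 0.0001]
prongL2 [ 0.4776 -0.3024  0.0732] [0.0004 0.0004]
prongR [ 0.4717 -0.2626  0.0788] [0.0003 0.0003]
footnearL [ 0.438  -0.299   0.0066] [0.0003 0.0003]
footnearR [ 0.4565 -0.2451 -0.0023] [0. 0.]
footfarR [ 0.637  -0.3024  0.004 ] [0.0003 0.0003]
```

Dock centre is (0.605,-0.037) with yaw -10.5°. The bore at (0.5566,-0.0277,0.111) agrees with the foot corners within 0.5 mm.

Run:
```python
from h import *
b=np.radians(-10.5);T2=tool([0,0,-1],[-np.cos(b),-np.sin(b),0])
plan([.6054,-.0368,.235],T2,g=-1,n=5)
```

```text
t 6.88 dist 0.1488 turn deg [ 0.03 -0.16 -0.45] rows 5
[-1, -0.33, 0.51, 0.43, 0.0, -0.01, -0.02]
[-1, -0.33, 0.51, 0.43, 0.0, -0.01, -0.02]
[-1, -0.33, 0.51, 0.43, 0.0, -0.01, -0.02]
[-1, -0.33, 0.51, 0.43, 0.0, -0.01, -0.02]
[-1, -0.33, 0.51, 0.43, 0.0, -0.01, -0.02]
```

Request:
send_rows([
  [[-1,-0.35,0.5,0.1,0,0,0],[-1,-0.35,0.55,0.4,0,0,-0.1],[-1,-0.35,0.55,0.5,0,0,0],[-1,-0.35,0.55,0.5,0,0,0],[-1,-0.25,0.4,0.6,0,0,0]],
])

```text
time_s: 7.3
eef_pos: [0.607, -0.0344, 0.2366]
ee_rot: [3.14, -0.001, 2.961]
wrist_force: [0.7, 0.8, -1.8]
finger_gap: 0.135
```

Request:
send_rows([
  [[-1,0,0,0,0,0,0],[-1,0,0,0,0,0,0]],
])

```text
time_s: 7.47
eef_pos: [0.6043, -0.0363, 0.2352]
ee_rot: [-3.141, -0.006, 2.961]
wrist_force: [-0.9, 0.5, -2.3]
finger_gap: 0.134
```

Run:
```python
from h import *
b=np.radians(-10.5);T2=tool([0,0,-1],[-np.cos(b),-np.sin(b),0])
plan([.6054,-.0368,.215],T2,g=-1,n=1)
wrist("w8"); zoom("w8",220,80,420,300,"z14",2)
f=load("w8"); print(proj(f,[.5566,-.0277,.11]))
from workcell import env
f=env.grab_frame("scene"); np.savez("pics/scene2.npz",**f); cv2.imwrite("pics/scene2.png",f["color"][:,:,::-1]); zoom("scene2",290,80,450,260,"z15",3)
```

```text
t 7.47 dist 0.0203 turn deg [-0.02 -0.35  0.14] rows 1
[-1, -0.03, -0.01, 0.51, -0.0, -0.07, 0.03]
7.4667 [ 0.6043 -0.0363  0.2352] [-3.1413 -0.0061  2.9609] [-0.14  0.47  0.17  1.67 -0.09  1.02  1.45]
zoom 2
(np.float64(318.984209191872), np.float64(135.4596681268259))
zoom 3
```

View pics/z14.png

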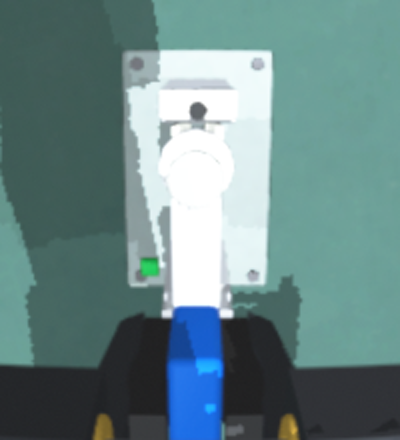

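View pics/z15.png

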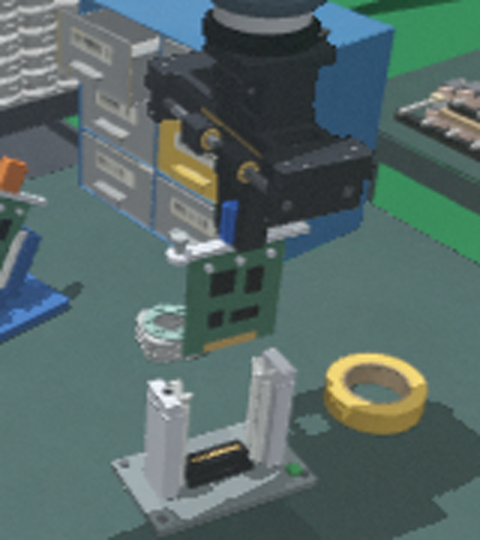

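Request:
send_rows([
  [[-1,-0.03,-0.01,0.2,0,-0.05,0.03],[-1,0,0,0.25,0,0,0],[-1,0,0,0.25,0,0,0],[-1,0,0,0.2,0,0,0],[-1,0,0,0,0,0,0]],
])

```text
time_s: 7.98
eef_pos: [0.6045, -0.0408, 0.1989]
ee_rot: [-3.14, -0.001, 2.952]
wrist_force: [-0.2, 0.3, -1.6]
finger_gap: 0.134
```

Run:
```python
from h import *
b=np.radians(-10.5);T2=tool([0,0,-1],[-np.cos(b),-np.sin(b),0])
plan([.6054,-.0368,.1154],T2,g=-1,n=1)
from workcell import env
f=env.grab_frame("scene"); np.savez("pics/scene3.npz",**f); cv2.imwrite("pics/scene3.png",f["color"][:,:,::-1]); zoom("scene3",310,110,430,260,"z16",4)
```

```text
t 7.98 dist 0.0836 turn deg [-0.06 -0.07 -0.34] rows 1
[-1, -0.0, 0.1, 2.09, -0.01, -0.01, -0.07]
zoom 4
```

View pics/z16.png

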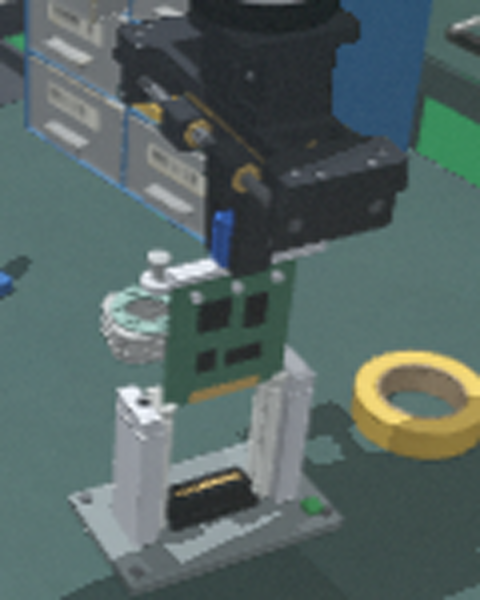

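Request:
send_rows([
  [[-1,0,0,-0.3,0,0,0],[-1,0,0.1,-0.2,0,0,-0.05],[-1,0,0,0,0,0,0],[-1,0,0,0,0,0,0]],
])

```text
time_s: 8.37
eef_pos: [0.6077, -0.0364, 0.2227]
ee_rot: [3.142, 0.005, 2.958]
wrist_force: [-0.5, 1.4, -2.8]
finger_gap: 0.134
```

Run:
```python
from h import *
b=np.radians(-10.5);T2=tool([0,0,-1],[-np.cos(b),-np.sin(b),0])
plan([.6054,-.0368,.1154],T2,g=-1,n=1)
```

```text
t 8.37 dist 0.1073 turn deg [ 0.    0.28 -0.04] rows 1
[-1, 0.07, -0.02, 2.68, 0.0, 0.06, -0.01]
```

Request:
send_rows([
  [[-1,0.05,-0.02,0.15,0,0.05,0],[-1,0,0,0.15,0,0,0],[-1,0,0,0,0,0,0],[-1,0,0,0,0,0,0]],
])

```text
time_s: 8.7
eef_pos: [0.6038, -0.0374, 0.208]
ee_rot: [-3.14, -0.004, 2.957]
wrist_force: [0.9, 1.0, -1.9]
finger_gap: 0.131
```

```bash
cat > d.py <<'E'
from h import *
b=np.radians(-10.5);T2=tool([0,0,-1],[-np.cos(b),-np.sin(b),0])
plan([.6054,-.0368,.1154],T2,g=-1,n=1)
from workcell import env
s=env.read_state(); print(s["wrist_force"].round(1))
E
python3 d.py
```

```text
t 8.7 dist 0.0926 turn deg [-0.07 -0.24 -0.08] rows 1
[-1, -0.05, 0.03, 2.32, -0.01, -0.05, -0.02]
[ 0.9  1.  -1.9]
```

Request:
send_rows([
  [[-1,-0.02,0.02,0.1,0,-0.02,0],[-1,0,0,0.15,0,0,0],[-1,0,0,0.1,0,0,0],[-1,0,0,0,0,0,0]],
])

```text
time_s: 9.03
eef_pos: [0.6047, -0.0366, 0.1937]
ee_rot: [-3.14, -0.003, 2.957]
wrist_force: [0.3, -0.5, -2.3]
finger_gap: 0.133
```

```bash
cat >> d.py <<'E'
import sys
f=env.grab_frame("scene"); cv2.imwrite("pics/%s.png"%sys.argv[1],f["color"][:,:,::-1]); zoom(sys.argv[1],310,110,430,260,sys.argv[1]+"z",4)
E
python3 d.py s4
```

```text
t 9.03 dist 0.0783 turn deg [-0.07 -0.15 -0.07] rows 1
[-1, -0.02, 0.0, 1.96, -0.01, -0.03, -0.01]
[ 0.3 -0.5 -2.3]
zoom 4
```

View pics/s4z.png

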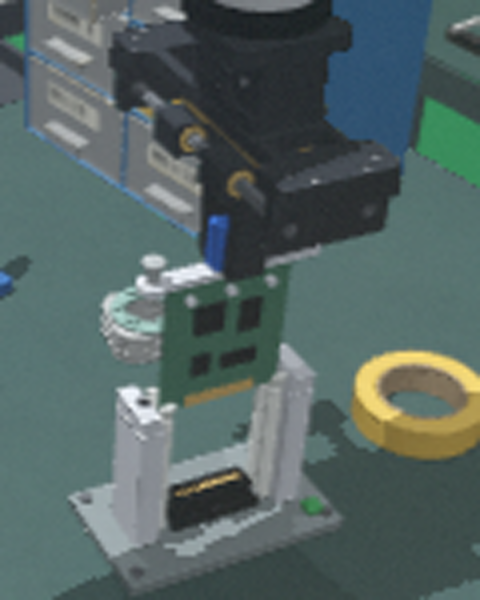

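Request:
send_rows([
  [[-1,0,0,0.15,0,0,0],[-1,0,0,0.2,0,0,0],[-1,0,0,0.15,0,0,0],[-1,0,0,0,0,0,0]],
])

```text
time_s: 9.42
eef_pos: [0.6044, -0.0366, 0.1733]
ee_rot: [-3.14, -0.003, 2.957]
wrist_force: [-0.1, 1.1, -1.5]
finger_gap: 0.135
```

```bash
python3 d.py s5
```

```text
t 9.42 dist 0.0579 turn deg [-0.08 -0.18 -0.08] rows 1
[-1, -0.03, 0.0, 1.45, -0.02, -0.04, -0.02]
[-0.1  1.1 -1.5]
zoom 4
```

View pics/s5z.png

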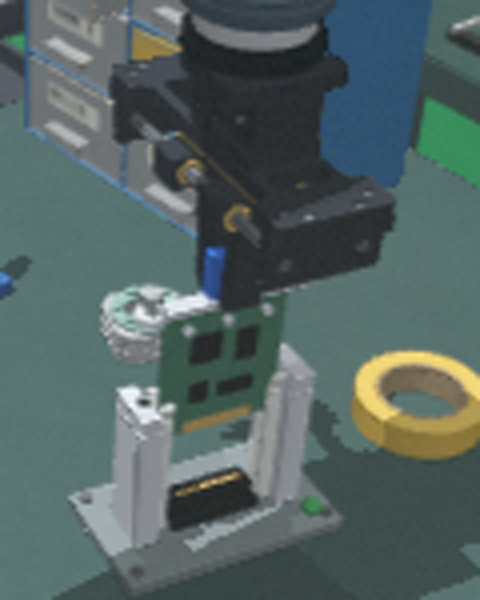

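The card is between the guides: the lip of the near post overlaps its edge at (168,410). The force is near zero, so I continue down.

Request:
send_rows([
  [[-1,0,0,0.2,0,0,0],[-1,0,0,0.25,0,0,0],[-1,0,0,0.25,0,0,0],[-1,0,0,0.2,0,0,0],[-1,0,0,0,0,0,0]],
])

```text
time_s: 9.88
eef_pos: [0.6041, -0.0367, 0.1367]
ee_rot: [-3.14, -0.004, 2.957]
wrist_force: [-1.4, 0.4, -1.0]
finger_gap: 0.136
```

```bash
python3 d.py s6
```

```text
t 9.88 dist 0.0213 turn deg [-0.09 -0.22 -0.07] rows 1
[-1, -0.03, 0.0, 0.53, -0.02, -0.04, -0.01]
[-1.4  0.4 -1. ]
zoom 4
```

Request:
send_rows([
  [[-1,0,0,0.15,0,0,0],[-1,0,0,0.15,0,0,0],[-1,0,0,0.1,0,0,0],[-1,0,0,0.05,0,0,0],[-1,0,0,0,0,0,0]],
])

```text
time_s: 10.35
eef_pos: [0.6057, -0.0368, 0.1211]
ee_rot: [-3.141, -0.0, 2.957]
wrist_force: [1.0, -0.7, -1.8]
finger_gap: 0.133
```

Request:
send_rows([
  [[-1,0,0,0.05,0,0,0],[-1,0,0,0.05,0,0,0],[-1,0,0,0,0,0,0]],
])

```text
time_s: 10.6
eef_pos: [0.6059, -0.0368, 0.1177]
ee_rot: [-3.141, 0.001, 2.957]
wrist_force: [-1.5, -0.3, 3.3]
finger_gap: 0.137
```

```bash
python3 d.py s7
```

```text
t 10.6 dist 0.0024 turn deg [-0.03  0.03 -0.08] rows 1
[-1, 0.01, -0.0, 0.06, -0.01, 0.01, -0.02]
[-1.5 -0.3  3.3]
zoom 4
```

View pics/s7z.png

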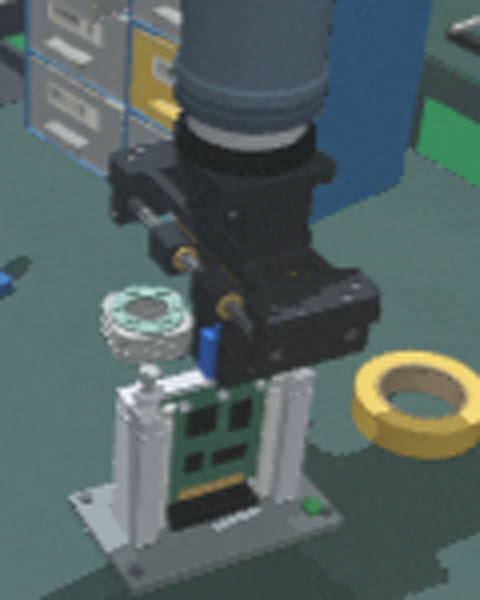

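Request:
send_rows([
  [[-1,0,0,0.05,0,0,0],[-1,0,0,0.05,0,0,0],[-1,0,0,0.05,0,0,0]],
])

```text
time_s: 10.9
eef_pos: [0.6062, -0.0368, 0.1141]
ee_rot: [-3.141, 0.0, 2.957]
wrist_force: [-15.3, 1.0, 44.8]
finger_gap: 0.13
```

Request:
send_rows([
  [[-1,0,0,0.05,0,0,0],[-1,0,0,0.05,0,0,0],[-1,0,0,0.05,0,0,0]],
])

```text
time_s: 11.15
eef_pos: [0.6087, -0.0372, 0.111]
ee_rot: [3.141, 0.006, 2.956]
wrist_force: [-11.2, 0.5, 44.1]
finger_gap: 0.128
```

```bash
python3 d.py s8
```

```text
t 11.15 dist 0.0055 turn deg [ 0.05  0.36 -0.11] rows 1
[-1, 0.08, -0.0, -0.11, 0.01, 0.07, -0.02]
[-11.2   0.5  44.1]
zoom 4
```

View pics/s8z.png

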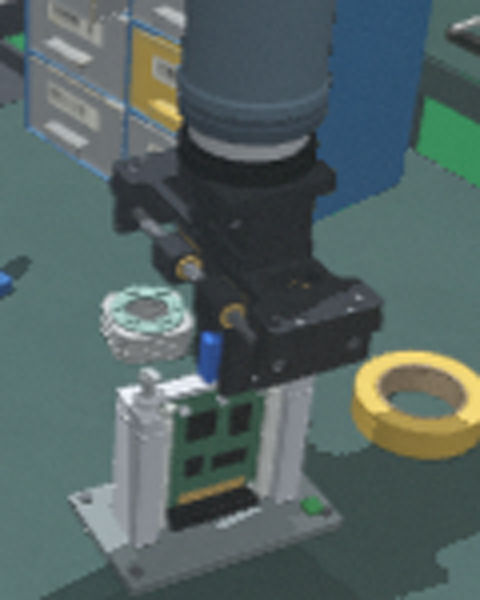

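Run:
```python
from h import *
f=load("scene0")
c=np.array([.6049,-.0367]);b=np.radians(-10.5);x=np.array([np.cos(b),np.sin(b)])
Z=lambda p:((np.array(proj(f,p))-[310,110])*4).round(1)
for z in (.13,.134,.138): print("pin",z,Z([*(c-.049*x),z]))
for z in (.02,.028): print("foot corners",Z([*(c-.04*x),z]),Z([*(c+.04*x),z]))
print("post near top bore",Z([*(c-.049*x),.11]))
zoom("s7",335,180,395,250,"z17",8);zoom("s8",335,180,395,250,"z18",8)
a=cv2.imread("pics/z17.png");b=cv2.imread("pics/z18.png");cv2.imwrite("pics/z19.png",cv2.resize(np.hstack([a,b]),(785,458)))
```

```text
pin 0.13 [146.3 375.5]
pin 0.134 [146.6 370. ]
pin 0.138 [146.9 364.4]
foot corners [150.4 511.7] [262.1 477.3]
foot corners [151.  502.2] [263.3 467.9]
post near top bore [144.5 402.5]
zoom 8
zoom 8
```

View pics/z19.png

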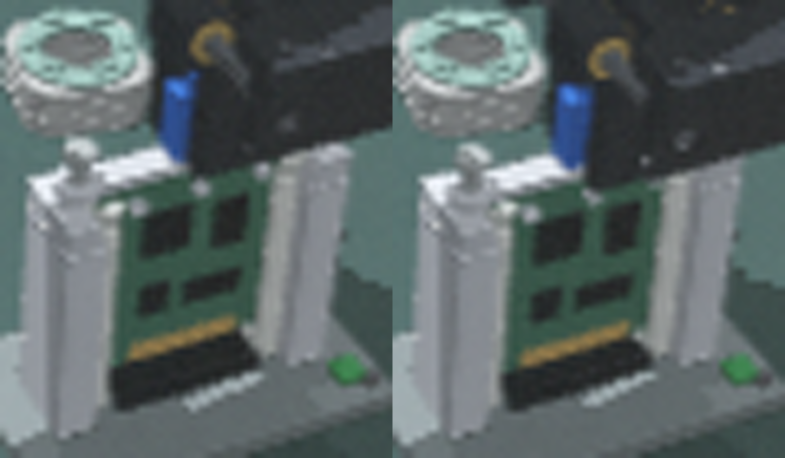

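Request:
send_rows([
  [[-1,0.02,0,-0.05,0,0,0],[-1,0.02,0,-0.03,0,0,0],[-1,0,0,0,0,0,0]],
])

```text
time_s: 11.45
eef_pos: [0.6071, -0.0369, 0.1109]
ee_rot: [3.141, 0.007, 2.957]
wrist_force: [1.7, -0.3, 13.1]
finger_gap: 0.134
```

Request:
send_rows([
  [[-1,0,0,-0.02,0,0,0],[1,0,0,0,0,0,0],[1,0,0,0,0,0,0],[1,0,0,0,0,0,0],[1,0,0,0,0,0,0]],
])

```text
time_s: 11.87
eef_pos: [0.6031, -0.0364, 0.1085]
ee_rot: [-3.14, -0.002, 2.957]
wrist_force: [0.5, 0.7, -0.3]
finger_gap: 0.41
```

```bash
python3 d.py s9
```

```text
t 11.87 dist 0.0073 turn deg [-0.06 -0.12 -0.07] rows 1
[-1, -0.06, 0.0, -0.17, -0.01, -0.02, -0.01]
[ 0.5  0.7 -0.3]
zoom 4
```

View pics/s9z.png

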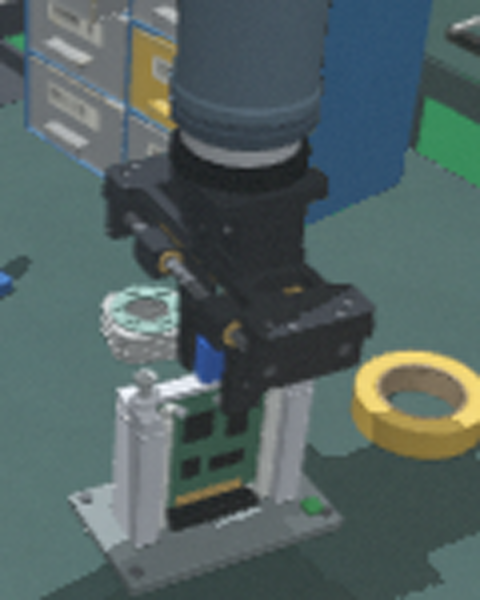

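Request:
send_rows([
  [[0.2,0,0,0,0,0,0],[0.2,0,0,-0.3,0,0,0],[0.2,0,0,-0.7,0,0,0],[0.2,0,0,-1,0,0,0],[0.2,0,0,-1,0,0,0]],
])

```text
time_s: 12.33
eef_pos: [0.603, -0.0364, 0.2306]
ee_rot: [-3.14, -0.002, 2.957]
wrist_force: [0.9, 0.0, 1.1]
finger_gap: 0.597
```

Request:
send_rows([
  [[0.2,0,0,-0.8,0,0,0],[0.2,0,0,-0.4,0,0,0],[0.2,0,0,0,0,0,0],[0.2,0,0,0,0,0,0]],
])

```text
time_s: 12.67
eef_pos: [0.6043, -0.0364, 0.2785]
ee_rot: [-3.141, 0.002, 2.957]
wrist_force: [0.3, -0.2, -0.2]
finger_gap: 0.598
```

```bash
python3 d.py s10
python3 - <<'E'
from h import *
wrist("w10"); zoom("w10",240,80,400,300,"z20",3)
E
```

```text
t 12.67 dist 0.1631 turn deg [-0.01  0.1  -0.08] rows 1
[-1, -0.02, -0.0, 4.08, -0.0, 0.02, -0.02]
[ 0.3 -0.2 -0.2]
zoom 4
12.7167 [ 0.6035 -0.0363  0.2769] [-3.1408e+00 -1.0000e-03  2.9571e+00] [-0.14  0.42  0.18  1.63 -0.08  1.09  1.44]
zoom 3
```

View pics/s10z.png

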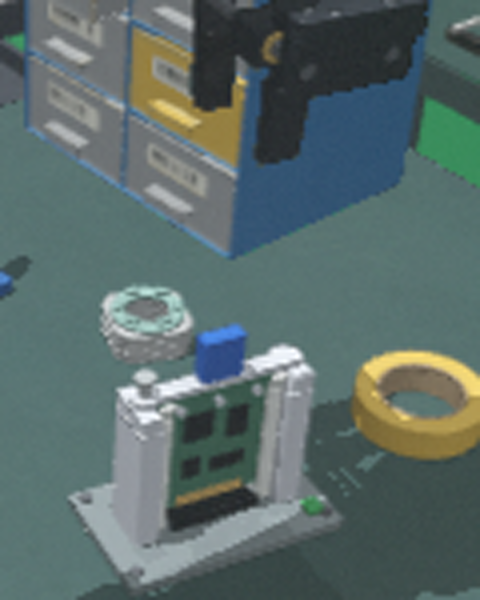

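View pics/z20.png

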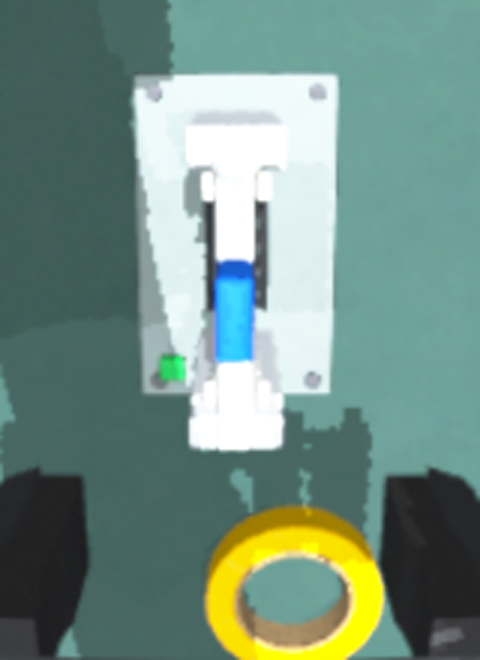

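Run:
```python
from h import *
f=load("w10");c=np.array([.6049,-.0367]);b=np.radians(-10.5);x=np.array([np.cos(b),np.sin(b)]);y=np.array([-x[1],x[0]])
for u,v,z in [(235,278,.146),(235,360,.146),(216,320,.146),(254,320,.146)]:
    p=onz(f,240+u/3,80+v/3,z)[:2]-c; print((p@x).round(4),(p@y).round(4))
# pin ellipse zoom, contrast
im=f["color"][100:170,290:350]; g=im.astype(float).mean(2); g=np.clip((g-215)*6,0,255).astype(np.uint8); cv2.imwrite("pics/z21.png",cv2.resize(g,None,fx=8,fy=8,interpolation=cv2.INTER_CUBIC))
# mallet plan:
```

```text
-0.0144 -0.0005
0.0121 -0.0005
-0.001 -0.0064
-0.001 0.0054
```

View pics/z21.png

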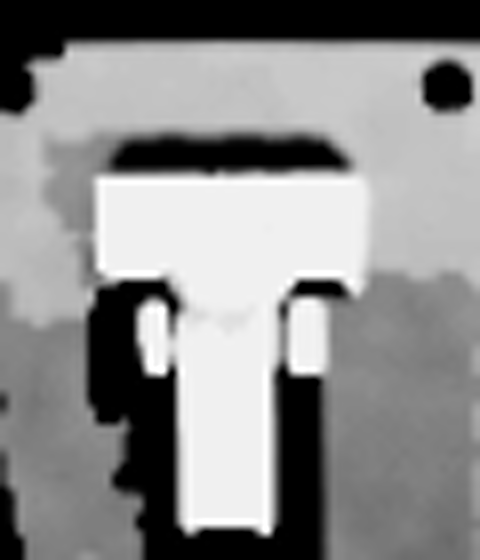

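Run:
```python
from h import *
f=load("scene0");c=np.array([.6049,-.0367]);b=np.radians(-10.5);x=np.array([np.cos(b),np.sin(b)]);y=np.array([-x[1],x[0]])
Z=lambda X,Y,z:((np.array(proj(f,[*(c+X*x+Y*y),z]))-[330,180])*10).round(1)
for dz in (0,.004): print(dz,[Z(X-.001,Y,.146+dz) for X in(-.014,.014) for Y in (-.006,.006)],[Z(-.056,Y,.116+dz) for Y in (-.006,.006)], "gold foot",Z(-.04,-.002,.02+dz),"post",Z(-.062,-.018,.11))
zoom("s10",330,180,395,250,"z22",10);
```

```text
0 [array([313.3, 162.2]), array([288.2, 133.6]), array([419.5, 133.4]), array([393.6, 105.4])] [array([147.4, 308.7]), array([124.1, 278.9])] gold foot [179.6 584.3] post [146.6 366.1]
0.004 [array([314.6, 148.2]), array([289.4, 119.7]), array([421.1, 119.4]), array([395.1,  91.5])] [array([148.2, 295.2]), array([124.8, 265.4])] gold foot [180.5 572.4] post [146.6 366.1]
zoom 10
```

View pics/z22.png

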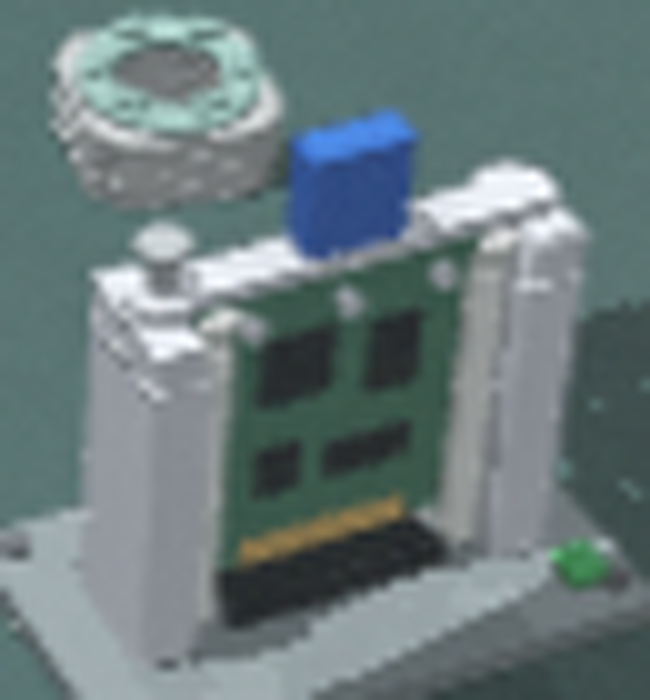

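Run:
```python
from h import *
b=np.radians(-18);T=tool([0,0,-1],[-np.cos(b),-np.sin(b),0])
plan([.605,-.29,.28],T,g=0.2)
```

```text
t 12.77 dist 0.2538 turn deg [-0.08 -0.14  7.43] rows 7
[0.2, -0.17, -0.89, -0.01, -0.0, -0.0, 0.21]
[0.2, -0.19, -0.89, -0.01, -0.0, -0.0, 0.21]
[0.2, -0.21, -0.88, -0.01, -0.0, -0.0, 0.21]
[0.2, -0.22, -0.88, -0.01, -0.0, -0.0, 0.21]
[0.2, -0.24, -0.87, -0.01, -0.0, -0.0, 0.21]
[0.2, -0.25, -0.87, -0.01, -0.0, -0.0, 0.21]
[0.2, -0.27, -0.86, -0.01, -0.0, -0.0, 0.21]
```

Request:
send_rows([
  [[0.2,-0.1,-0.6,0,0,0,0.2],[0.2,-0.2,-0.9,0,0,0,0.2],[0.2,-0.2,-0.9,0,0,0,0.2],[0.2,-0.25,-0.9,0,0,0,0.2],[0.2,-0.25,-0.9,0,0,0,0.2]],
])

```text
time_s: 13.18
eef_pos: [0.6049, -0.2104, 0.2754]
ee_rot: [-3.141, -0.004, 2.869]
wrist_force: [-0.1, -0.6, 0.1]
finger_gap: 0.597
```

Request:
send_rows([
  [[0.2,-0.25,-0.9,0,0,0,0.2],[0.2,-0.25,-0.7,0,0,0,0.2],[0.2,-0.1,-0.3,0,0,0,0.1],[0.2,0,0,0,0,0,0],[0.2,0,0,0,0,0,0]],
])

```text
time_s: 13.6
eef_pos: [0.6073, -0.2877, 0.2759]
ee_rot: [3.141, -0.003, 2.826]
wrist_force: [-0.7, 0.1, 0.2]
finger_gap: 0.599
```

Run:
```python
from h import *
wrist("w11"); zoom("w11",240,60,400,260,"z23",3)
```

```text
13.6 [ 0.6073 -0.2877  0.2759] [ 3.1414e+00 -2.9000e-03  2.8263e+00] [ 0.2   0.55  0.26  1.44 -0.15  1.17  1.74]
zoom 3
```

View pics/z23.png

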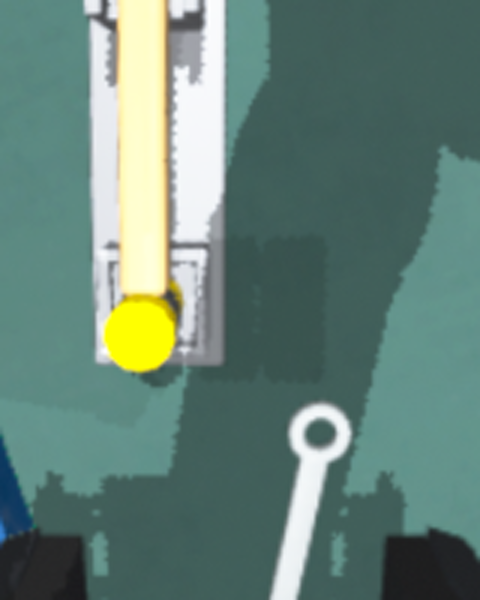

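Run:
```python
from h import *
f=load("w6");g=load("w7");k=load("w11")
def disc(f,box):
    hsv=cv2.cvtColor(f["color"],cv2.COLOR_RGB2HSV); x0,y0,x1,y1=box
    m=cv2.inRange(hsv,np.array((27,200,235)),np.array((32,255,255)))[y0:y1,x0:x1]
    n,l,st,c=cv2.connectedComponentsWithStats(m); i=1+np.argmax(st[1:,4]); return c[i]+[x0,y0],st[i]
a=disc(f,(60,210,100,245));b=disc(g,(180,225,215,255));c=disc(k,(270,150,305,190)); print(a,b,c)
for o in [((f,*a[0]),(g,*b[0]),(k,*c[0])),((g,*b[0]),(k,*c[0]))]: p,e=tri(*o); print(p.round(4),np.round(e,4))
print("head xy at .100", onz(k,*c[0],.100), onz(g,*b[0],.1))
h1=onz(k,240+142.5/3,60+20/3,.080);h2=onz(k,240+145/3,60+285/3,.080); d=h1-h2; print(h1,h2,np.degrees(np.arctan2(-d[1],-d[0])), np.linalg.norm(np.cross(d/np.linalg.norm(d),p-h2)))
w=onz(k,240+122/3,60+285/3,.08)-onz(k,240+168/3,60+285/3,.08); print("width",np.linalg.norm(w))
# rest foot edges far
for u,v in [(98,362),(223,362),(90,30),(223,30)]: print(onz(k,240+u/3,60+v/3,.008).round(4))
# pocket rim corners z .0385
for u,v in [(103,247),(208,247),(96,362)]: print("rim",onz(k,240+u/3,60+v/3,.0385).round(4))
```

```text
(array([ 72.34545455, 232.67272727]), array([  7,  16,  11,  14, 110], dtype=int32)) (array([191.99056604, 242.6509434 ]), array([  4,   9,  17,  17, 212], dtype=int32)) (array([286.03365385, 171.24519231]), array([  5,  10,  23,  23, 416], dtype=int32))
[ 0.5927 -0.3199  0.0989] [0.0001 0.0002 0.0001]
[ 0.5928 -0.32    0.0986] [0.0001 0.0001]
head xy at .100 [ 0.5926326  -0.31967567  0.1       ] [ 0.59210407 -0.31921808  0.1       ]
[ 0.48580787 -0.28357564  0.08      ] [ 0.57949894 -0.31439201  0.08      ] -18.206796627963648 0.018598974827063696
width 0.01729710673071342
[ 0.6165 -0.3577  0.008 ]
[ 0.6346 -0.3026  0.008 ]
[ 0.4723 -0.3108  0.008 ]
[ 0.4916 -0.2557  0.008 ]
rim [ 0.5643 -0.3318  0.0385]
rim [ 0.5783 -0.2903  0.0385]
rim [ 0.6101 -0.3517  0.0385]
```

Run:
```python
from h import *
b=np.radians(-18.2);T=tool([0,0,-1],[-np.cos(b),-np.sin(b),0])
plan([.5528,-.3066,.15],T,g=0.2)
```

```text
t 13.65 dist 0.1392 turn deg [ 0.05 -0.14  0.26] rows 4
[0.2, 0.29, -0.23, 0.79, 0.0, -0.01, 0.01]
[0.2, 0.29, -0.23, 0.79, 0.0, -0.01, 0.01]
[0.2, 0.29, -0.23, 0.79, 0.0, -0.01, 0.01]
[0.2, 0.29, -0.23, 0.79, 0.0, -0.01, 0.01]
```

Request:
send_rows([
  [[0.2,0.3,-0.25,0.5,0,0,0.05],[0.2,0.3,-0.25,0.8,0,0,0],[0.2,0.3,-0.25,0.8,0,0,0],[0.2,0.3,-0.2,0.8,0,0,0],[0.2,0,0,0.2,0,0,0]],
])

```text
time_s: 14.07
eef_pos: [0.5453, -0.3069, 0.1485]
ee_rot: [3.141, -0.01, 2.822]
wrist_force: [-1.0, -0.8, -0.3]
finger_gap: 0.599
```

Request:
send_rows([
  [[0.2,0,0,0,0,0,0],[0.2,0,0,0,0,0,0]],
])

```text
time_s: 14.23
eef_pos: [0.5523, -0.3082, 0.1544]
ee_rot: [3.141, 0.001, 2.825]
wrist_force: [0.7, 0.3, 0.5]
finger_gap: 0.604
```

Run:
```python
from h import *
b=np.radians(-18.2);T=tool([0,0,-1],[-np.cos(b),-np.sin(b),0])
plan([.5528,-.3066,.049],T,g=0.2)
wrist("w12")
```

```text
t 14.23 dist 0.1054 turn deg [0.01 0.06 0.03] rows 3
[0.2, 0.0, 0.01, 0.88, 0.0, 0.0, 0.0]
[0.2, 0.0, 0.01, 0.88, 0.0, 0.0, 0.0]
[0.2, 0.0, 0.01, 0.88, 0.0, 0.0, 0.0]
14.2333 [ 0.5523 -0.3082  0.1544] [3.1414e+00 1.1000e-03 2.8245e+00] [ 0.27  0.61  0.24  1.67 -0.18  0.89  1.83]
```

View pics/w12.png

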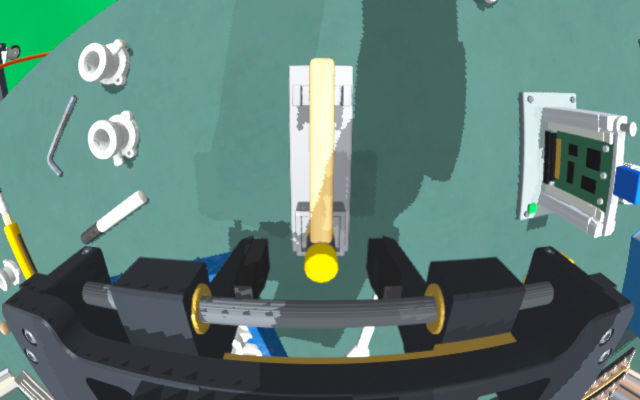

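The mallet is centred between the fingers, with the head at (321,263) and the handle running up column 321. I go down to grip it.

Request:
send_rows([
  [[0.2,0,0.01,0.4,0,0,0],[0.2,0,0.01,0.6,0,0,0],[0.2,0,0.01,0.6,0,0,0],[0.2,0,0,0.6,0,0,0],[0.2,0,0,0.4,0,0,0]],
])

```text
time_s: 14.7
eef_pos: [0.5527, -0.308, 0.0495]
ee_rot: [-3.141, 0.002, 2.824]
wrist_force: [-0.1, -0.3, 0.2]
finger_gap: 0.599
```

Request:
send_rows([
  [[0.2,0,0,0,0,0,0],[0.2,0,0,0,0,0,0]],
])

```text
time_s: 14.87
eef_pos: [0.5522, -0.3086, 0.0505]
ee_rot: [-3.141, 0.001, 2.823]
wrist_force: [-0.1, 0.2, 0.8]
finger_gap: 0.594
```

Run:
```python
from h import *
b=np.radians(-18.2);T=tool([0,0,-1],[-np.cos(b),-np.sin(b),0])
plan([.5528,-.3066,.049],T,g=0.2)
```

```text
t 14.87 dist 0.0026 turn deg [-0.04  0.08 -0.05] rows 1
[0.2, 0.0, 0.05, 0.04, -0.01, 0.02, -0.01]
```

Close, with a small correction.

Request:
send_rows([
  [[0.2,0,0.05,0.03,0,0,0],[-1,0,0,0,0,0,0],[-1,0,0,0,0,0,0],[-1,0,0,0,0,0,0],[-1,0,0,0,0,0,0]],
])

```text
time_s: 15.28
eef_pos: [0.5514, -0.3072, 0.0488]
ee_rot: [-3.141, 0.001, 2.822]
wrist_force: [-0.1, 0.3, 0.6]
finger_gap: 0.324
```

Request:
send_rows([
  [[-1,0,0,0,0,0,0],[-1,0,0,0,0,0,0],[-1,0,0,0,0,0,0],[-1,0,0,0,0,0,0]],
])

```text
time_s: 15.62
eef_pos: [0.5513, -0.3067, 0.0484]
ee_rot: [-3.141, -0.0, 2.822]
wrist_force: [-0.3, 1.4, 4.6]
finger_gap: 0.197
```

Run:
```python
from h import *
wrist("w13"); zoom("w13",240,30,400,300,"z24",2)
```

```text
15.6167 [ 0.5513 -0.3067  0.0484] [-3.1411e+00 -4.0000e-04  2.8223e+00] [ 0.3   0.76  0.2   1.71 -0.21  0.7   1.86]
zoom 2
```

View pics/w13.png

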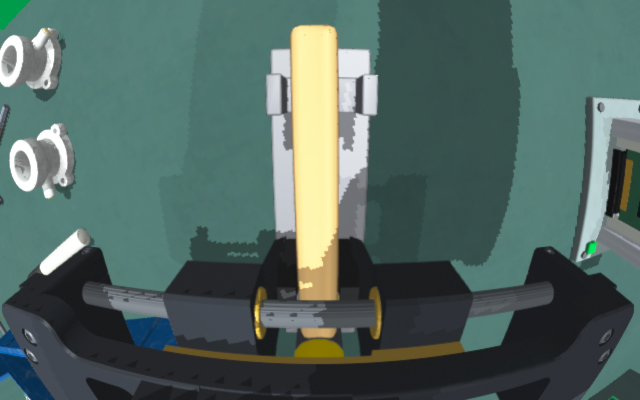

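Request:
send_rows([
  [[-1,0,0,-0.2,0,0,0],[-1,0,0,-0.4,0,0,0],[-1,0,0,-0.6,0,0,0],[-1,0,0,-0.8,0,0,0],[-1,0,0,-0.9,0,0,0]],
])

```text
time_s: 16.08
eef_pos: [0.5494, -0.3065, 0.1638]
ee_rot: [-3.141, -0.004, 2.821]
wrist_force: [1.0, -0.9, -2.8]
finger_gap: 0.201
```

Request:
send_rows([
  [[-1,0,0,-0.9,0,0,0],[-1,0,0,-0.6,0,0,0],[-1,0,0,0,0,0,0]],
])

```text
time_s: 16.33
eef_pos: [0.5534, -0.309, 0.2301]
ee_rot: [-3.139, 0.009, 2.821]
wrist_force: [0.7, -0.8, -3.0]
finger_gap: 0.198
```

Run:
```python
from h import *
wrist("w14")
plan([.5146,-.0145,.21],rot([np.pi,0,2.8223]),g=-1)
f=load("scene0")
from workcell import env
f=env.grab_frame("scene"); cv2.imwrite("pics/s14.png",f["color"][:,:,::-1]); zoom("s14",330,150,530,350,"z25",3)
```

```text
16.3333 [ 0.5534 -0.309   0.2301] [-3.1391  0.0088  2.8207] [ 0.25  0.52  0.27  1.61 -0.15  1.02  1.81]
t 16.38 dist 0.2965 turn deg [-0.11  0.27 -0.08] rows 8
[-1, 0.4, 0.83, 0.05, -0.0, 0.01, -0.0]
[-1, 0.4, 0.83, 0.05, -0.0, 0.01, -0.0]
[-1, 0.4, 0.83, 0.05, -0.0, 0.01, -0.0]
[-1, 0.4, 0.83, 0.05, -0.0, 0.01, -0.0]
[-1, 0.4, 0.83, 0.05, -0.0, 0.01, -0.0]
[-1, 0.4, 0.83, 0.05, -0.0, 0.01, -0.0]
[-1, 0.4, 0.83, 0.05, -0.0, 0.01, -0.0]
[-1, 0.4, 0.83, 0.05, -0.0, 0.01, -0.0]
zoom 3
```

View pics/z25.png

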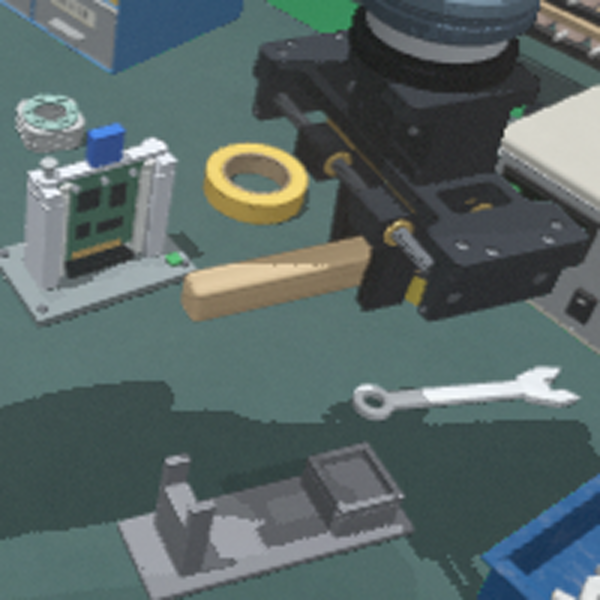

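View pics/w14.png

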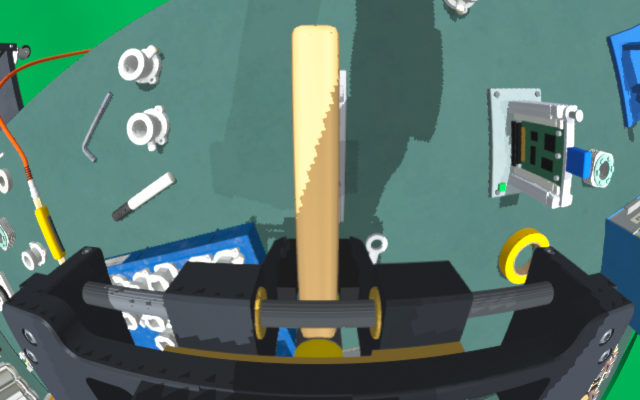

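Request:
send_rows([
  [[-1,0.3,0.6,0,0,0,0],[-1,0.4,0.85,0,0,0,0],[-1,0.4,0.85,0,0,0,0],[-1,0.4,0.85,0,0,0,0],[-1,0.4,0.85,0,0,0,0]],
])

```text
time_s: 16.85
eef_pos: [0.5271, -0.1293, 0.2217]
ee_rot: [-3.14, -0.005, 2.821]
wrist_force: [1.8, -0.4, -2.8]
finger_gap: 0.201
```

Request:
send_rows([
  [[-1,0.4,0.85,0,0,0,0],[-1,0.4,0.85,0,0,0,0],[-1,0.4,0.7,0.2,0,0,0],[-1,0.1,0.3,0.2,0,0,0],[-1,0,0,0,0,0,0]],
])

```text
time_s: 17.27
eef_pos: [0.5112, -0.008, 0.2047]
ee_rot: [-3.14, -0.007, 2.828]
wrist_force: [-0.6, 0.4, -3.9]
finger_gap: 0.202
```

Request:
send_rows([
  [[-1,0,0,0,0,0,0],[-1,0,0,0,0,0,0]],
])

```text
time_s: 17.43
eef_pos: [0.5134, -0.014, 0.2071]
ee_rot: [-3.139, -0.002, 2.82]
wrist_force: [0.2, -0.1, -4.1]
finger_gap: 0.202
```

```bash
cat > m.py <<'E'
from h import *
import sys
from workcell import env
plan([.5146,-.0145,.1484],rot([np.pi,0,2.8223]),g=-1,n=1)
n=sys.argv[1]
f=env.grab_frame("scene"); cv2.imwrite(f"pics/{n}.png",f["color"][:,:,::-1]); zoom(n,310,100,430,250,n+"z",4)
E
python3 m.py m1
```

```text
t 17.43 dist 0.0587 turn deg [-0.15 -0.1  -0.14] rows 1
[-1, -0.03, 0.0, 1.47, -0.03, -0.02, -0.03]
zoom 4
```

View pics/m1z.png

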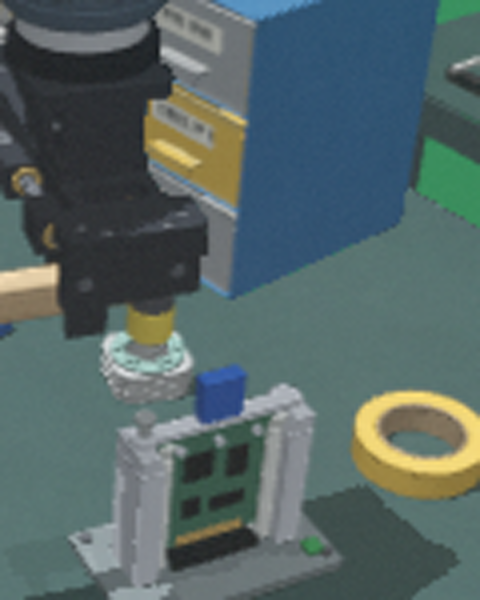

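Request:
send_rows([
  [[-1,-0.02,0,0.3,0,0,0],[-1,0,0,0.4,0,0,0],[-1,0,0,0.35,0,0,0],[-1,0,0,0.1,0,0,0],[-1,0,0,0,0,0,0]],
])

```text
time_s: 17.9
eef_pos: [0.5139, -0.0139, 0.1611]
ee_rot: [-3.139, -0.002, 2.82]
wrist_force: [0.2, 0.2, -2.9]
finger_gap: 0.204
```

```bash
python3 m.py m2
```

```text
t 17.9 dist 0.0127 turn deg [-0.13 -0.13 -0.15] rows 1
[-1, -0.02, -0.01, 0.32, -0.03, -0.03, -0.03]
zoom 4
```

View pics/m2z.png

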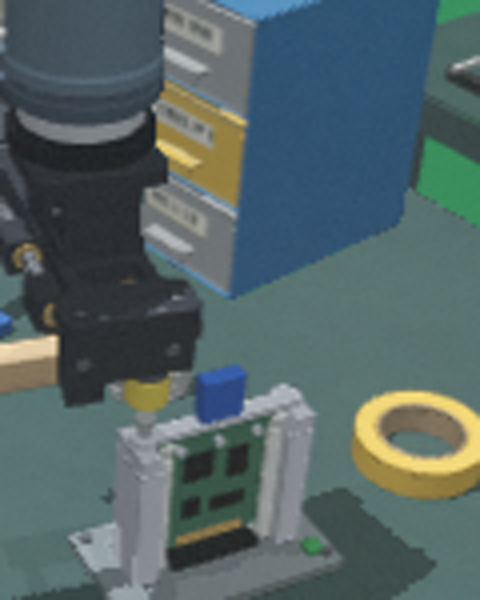

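Request:
send_rows([
  [[-1,0,0,0.2,0,0,0],[-1,0,0,0.1,0,0,0],[-1,0,0,0.1,0,0,0],[-1,0,0,0.1,0,0,0]],
])

```text
time_s: 18.28
eef_pos: [0.5149, -0.0126, 0.1422]
ee_rot: [-3.141, 0.0, 2.822]
wrist_force: [-2.6, -0.3, 2.8]
finger_gap: 0.202
```

Request:
send_rows([
  [[-1,0,0,0.1,0,0,0],[-1,0,0,0.05,0,0,0]],
])

```text
time_s: 18.45
eef_pos: [0.514, -0.0119, 0.1358]
ee_rot: [-3.141, -0.002, 2.822]
wrist_force: [-7.5, 2.5, 9.7]
finger_gap: 0.197
```

```bash
python3 m.py m3
```

```text
t 18.45 dist 0.0129 turn deg [-0.04 -0.12 -0.01] rows 1
[-1, -0.03, -0.06, -0.32, -0.01, -0.02, -0.0]
zoom 4
```

View pics/m3z.png

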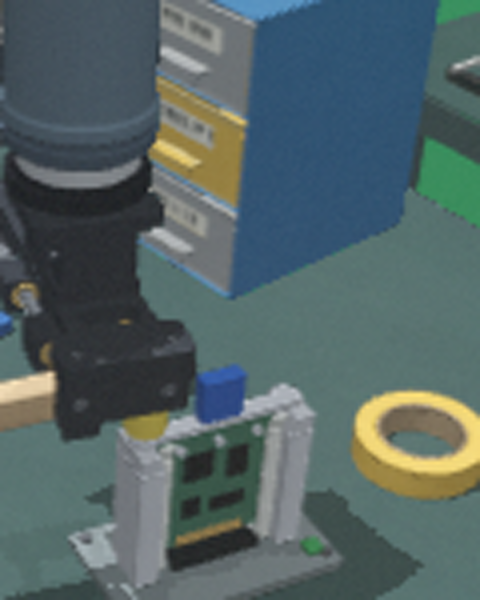

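Request:
send_rows([
  [[-1,0,0,0.05,0,0,0],[-1,0,0,0.05,0,0,0],[-1,0,0,0,0,0,0]],
])

```text
time_s: 18.75
eef_pos: [0.5131, -0.0116, 0.1317]
ee_rot: [-3.141, -0.004, 2.823]
wrist_force: [-6.1, 2.7, 7.1]
finger_gap: 0.2
```

```bash
python3 m.py m4
python3 - <<'E'
from h import *
wrist("w15")
E
```

```text
t 18.75 dist 0.017 turn deg [-0.05 -0.21  0.02] rows 1
[-1, -0.06, -0.06, -0.42, -0.01, -0.04, 0.0]
zoom 4
18.8 [ 0.5132 -0.0117  0.1318] [-3.1407 -0.0035  2.8225] [-0.2   0.46  0.16  1.99 -0.11  0.7   1.29]
```

View pics/m4z.png

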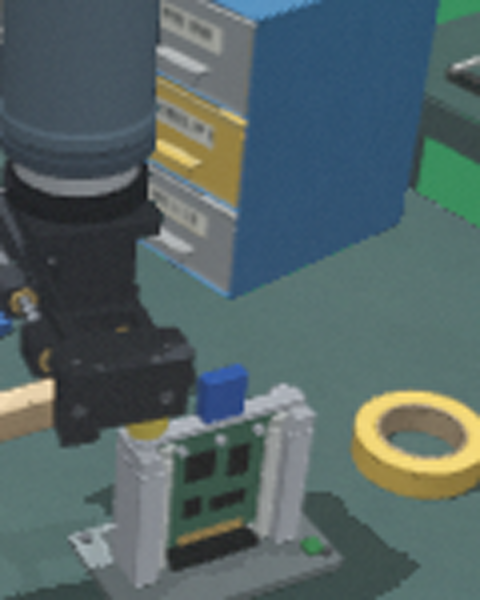

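View pics/w15.png

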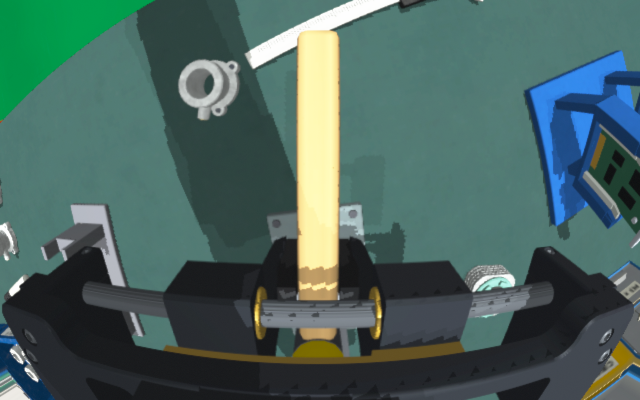

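Run:
```python
from h import *
zoom("m4",270,160,400,250,"z26",6)
```

```text
zoom 6
```

View pics/z26.png

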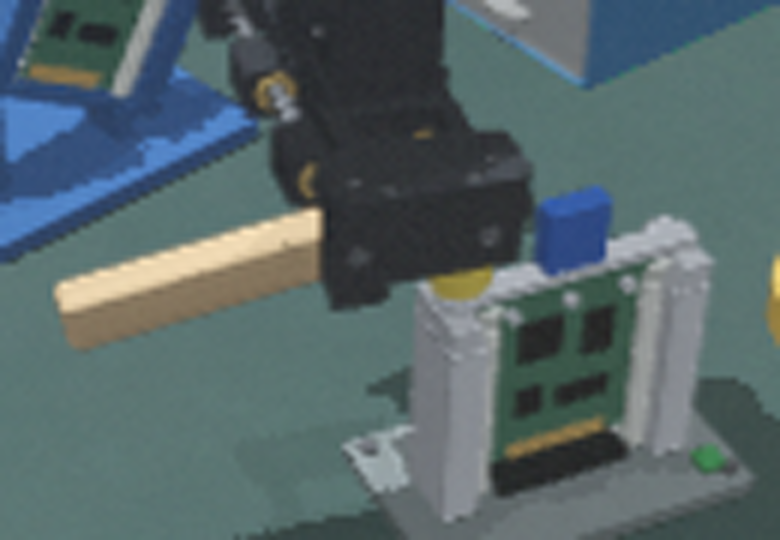

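Run:
```python
from h import *
f=load("scene0"); Z=lambda p:((np.array(proj(f,p))-[270,160])*6).round(1)
o=ray(f,320,200)[0]; v=np.array([.5561,-.0277])-o[:2]; v/=np.linalg.norm(v)
for z in (.116,.12,.122,.125,.13): print(z,Z([.5561,-.0277,z]),"front rim",Z([.5561-.013*v[0],-.0277-.013*v[1],z]))
# handle end corners vs tilt: tool frame
P=np.array([.5132,-.0117,.1318]);Rt=rot([np.pi,0,2.8225])
for t in (0,3,6,9):
    c,s=np.cos(np.radians(t)),np.sin(np.radians(t))
    out=[]
    for z in (-.0316,-.0076):
        x=.1085; zc=-.0196 # axis height in tool
        q=np.array([x,-.009,z-zc]); q=np.array([q[0]*c-0*s,q[1],zc+q[2]*c+q[0]*s]); out.append(Z(P+Rt@q))
    q=np.array([-.0435,0,.0184-(-.0196)]); q2=np.array([q[0]*c-q[2]*s,0,-.0196+q[2]*c+q[0]*s]); 
    print(t,out,"face",(P+Rt@q2).round(4))
```

```text
0.116 [456.2 292.2] front rim [454.9 313.4]
0.12 [456.7 284.1] front rim [455.4 305.2]
0.122 [457. 280.] front rim [455.6 301.2]
0.125 [457.3 273.9] front rim [456. 295.]
0.13 [458.  263.7] front rim [456.7 284.7]
0 [array([ 60.7, 273.7]), array([ 64.4, 325.6])] face [ 0.5545 -0.0253  0.1134]
3 [array([ 62. , 286.1]), array([ 65.7, 337.5])] face [ 0.5563 -0.026   0.1157]
6 [array([ 64.1, 298.3]), array([ 67.7, 349.1])] face [ 0.558  -0.0265  0.1182]
9 [array([ 67. , 310.3]), array([ 70.5, 360.3])] face [ 0.5596 -0.027   0.1207]
```

Request:
send_rows([
  [[-1,0,0,-0.2,0,0,0],[-1,0,0,-0.5,0,0,0],[-1,0,0,-0.7,0,0,0],[-1,0.3,-0.3,-0.4,0,0,0],[-1,0.3,-0.3,0,0,0,0]],
])

```text
time_s: 19.27
eef_pos: [0.4872, -0.0277, 0.2074]
ee_rot: [3.14, 0.007, 2.823]
wrist_force: [0.6, 0.1, -3.4]
finger_gap: 0.201
```

Request:
send_rows([
  [[-1,0,0,0,0,0,0],[-1,0,0,0,0,0,0]],
])

```text
time_s: 19.43
eef_pos: [0.4841, -0.0281, 0.2043]
ee_rot: [-3.141, 0.0, 2.821]
wrist_force: [0.9, -0.1, -2.6]
finger_gap: 0.195
```

```bash
python3 m.py m5
python3 - <<'E'
from h import *
zoom("m5",270,130,400,250,"z27",6)
f=load("scene0"); Z=lambda p:((np.array(proj(f,p))-[270,130])*6).round(1)
for z in (.116,.12,.124,.13): print(z,Z([.5561,-.0277,z]))
E
```

```text
t 19.43 dist 0.0651 turn deg [-0.04  0.02 -0.08] rows 1
[-1, -0.62, 0.56, 1.4, -0.01, 0.0, -0.02]
zoom 4
zoom 6
0.116 [456.2 472.2]
0.12 [456.7 464.1]
0.124 [457.2 456. ]
0.13 [458.  443.7]
```

View pics/z27.png

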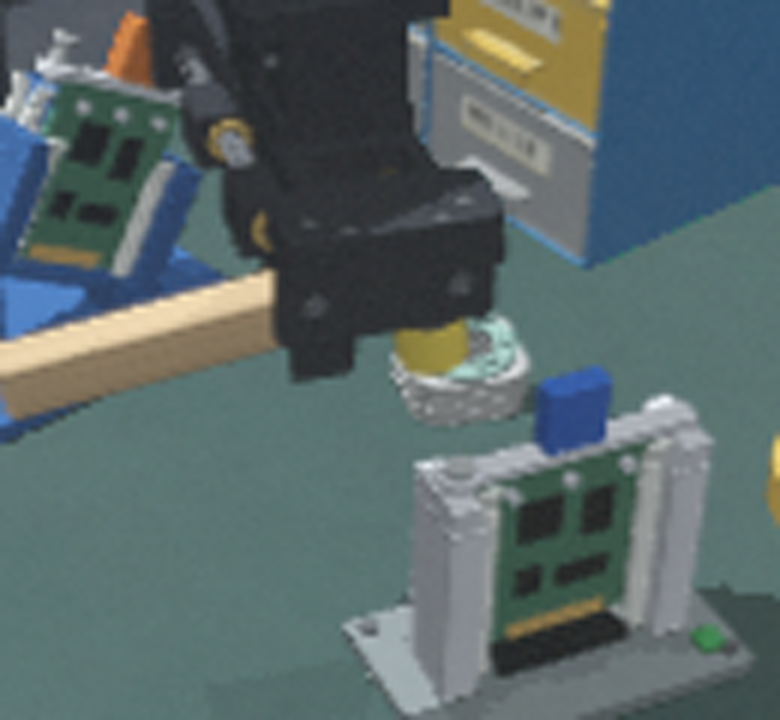

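Run:
```python
from h import *
im=cv2.imread("pics/m5.png")[198:222,335:365]; cv2.imwrite("pics/z28.png",cv2.resize(cv2.convertScaleAbs(im,alpha=1.6,beta=-150),None,fx=20,fy=20,interpolation=cv2.INTER_NEAREST))
f=load("scene0"); Z=lambda p:((np.array(proj(f,p))-[335,198])*20+10).round(1)
for z in (.116,.12,.1215,.124): print(z,Z([.5561,-.0277,z]))
a=cv2.imread("pics/s10.png")[198:222,335:365]; cv2.imwrite("pics/z29.png",cv2.resize(cv2.convertScaleAbs(a,alpha=1.6,beta=-150),None,fx=20,fy=20,interpolation=cv2.INTER_NEAREST))
```

```text
0.116 [230.7 224. ]
0.12 [232.4 197. ]
0.1215 [233.  186.9]
0.124 [234.1 169.9]
```

View pics/z28.png

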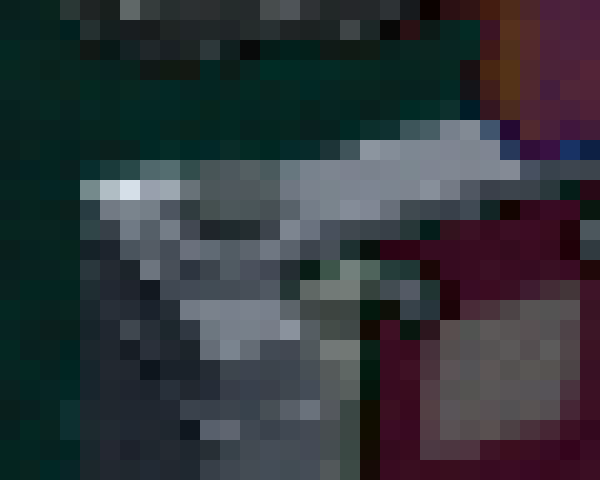

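View pics/z29.png

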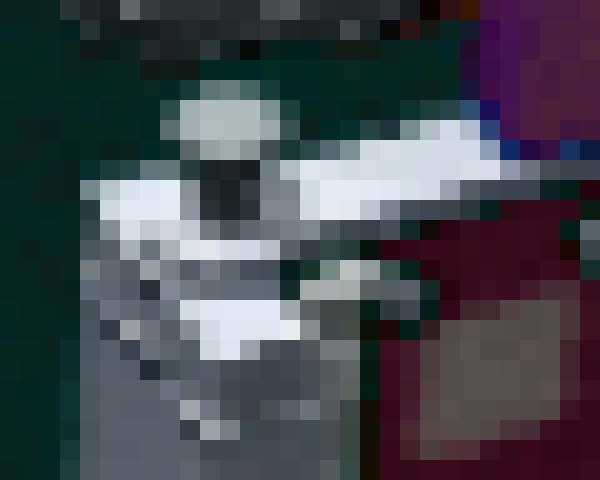

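The pin head dropped about 10 mm in the scene view and sits flush just above the bar, so it is fully down. Before returning the mallet I measure how far it tilted in the grip.

Run:
```python
from h import *
wrist("w16"); zoom("w16",280,10,360,350,"z30",2)
from workcell import env
f=env.grab_frame("scene"); np.savez("pics/s16.npz",**f); cv2.imwrite("pics/s16.png",f["color"][:,:,::-1]); zoom("s16",230,150,370,230,"z31",5)
a=cv2.imread("pics/w16.png")[10:70,270:360]; cv2.imwrite("pics/z30.png",cv2.resize(a,None,fx=6,fy=6,interpolation=cv2.INTER_CUBIC))
a=cv2.imread("pics/w14.png")[10:70,270:360]; cv2.imwrite("pics/z32.png",cv2.resize(a,None,fx=6,fy=6,interpolation=cv2.INTER_CUBIC))
```

```text
19.4833 [ 0.4847 -0.0276  0.2041] [-3.1411e+00  3.0000e-04  2.8216e+00] [-0.2   0.3   0.19  2.01 -0.08  0.84  1.29]
zoom 2
zoom 5
```

View pics/z30.png

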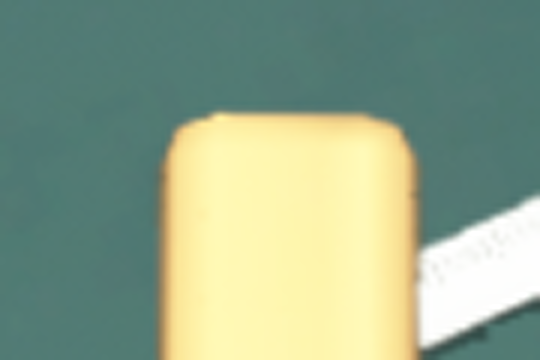

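View pics/z32.png

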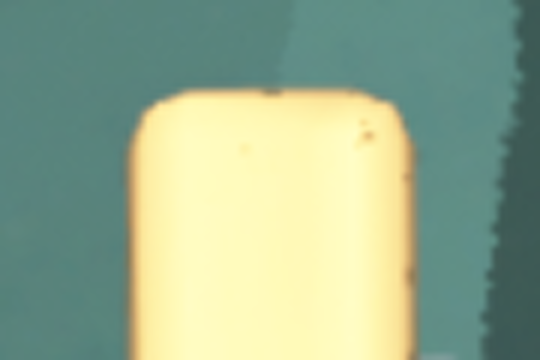

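View pics/z31.png

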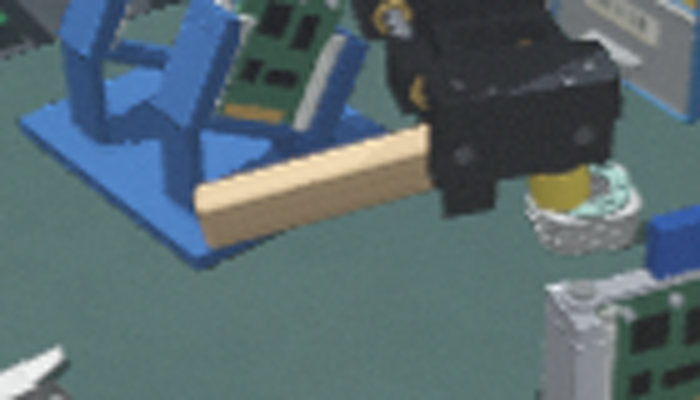

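```bash
cat > r.py <<'E'
from h import *
import sys
t=np.radians(6.3); T0=rot([np.pi,0,2.8223]); T=T0@R.from_euler('y',t).as_matrix()
pv=np.array([.5513,-.3067,.0674]); 
def tgt(dz): return pv+[0,0,dz]+.019*T[:,2]
E
python3 - <<'E'
from r import *
print(tgt(0)); plan(tgt(.13),T,g=-1)
f=load("s16"); P=np.array([.4847,-.0276,.2041]);Rt=rot([np.pi,0,2.8216])
Z=lambda p:((np.array(proj(f,p))-[230,150])*5).round(1)
for tt in (0,4,5,6,7,8):
    M=Rt@R.from_euler('y',-np.radians(tt)).as_matrix(); g=P+Rt@np.array([0,0,-.019])
    print(tt,Z(g+M@np.array([.1085,-.009,-.0126])),Z(g+M@np.array([.1085,-.009,.0114])),"face",(g+M@np.array([-.0435,0,.0374])).round(4))
E
```

```text
[ 0.54932043 -0.30604554  0.04851474]
t 19.58 dist 0.2872 turn deg [-0.05  6.29 -0.  ] rows 8
[-1, -0.46, -0.76, 0.08, -0.0, 0.16, -0.0]
[-1, -0.47, -0.76, 0.07, -0.0, 0.16, -0.0]
[-1, -0.47, -0.76, 0.07, -0.0, 0.16, -0.0]
[-1, -0.47, -0.76, 0.06, -0.0, 0.16, -0.0]
[-1, -0.47, -0.76, 0.05, -0.0, 0.16, -0.0]
[-1, -0.47, -0.76, 0.05, -0.0, 0.16, -0.0]
[-1, -0.47, -0.76, 0.04, -0.0, 0.16, -0.0]
[-1, -0.47, -0.76, 0.03, -0.0, 0.16, -0.0]
0 [197.2 179.3] [201.5 228.2] face [ 0.526  -0.0413  0.1857]
4 [197.  195.2] [205.5 242.8] face [ 0.5284 -0.0421  0.1888]
5 [197.2 199.2] [206.6 246.4] face [ 0.5289 -0.0423  0.1896]
6 [197.5 203.1] [207.9 249.9] face [ 0.5295 -0.0424  0.1905]
7 [197.8 207. ] [209.2 253.4] face [ 0.53   -0.0426  0.1913]
8 [198.2 210.8] [210.6 256.8] face [ 0.5305 -0.0428  0.1921]
```

Request:
send_rows([
  [[-1,-0.3,-0.5,0,0,0.15,0],[-1,-0.45,-0.8,0.05,0,0.15,0],[-1,-0.5,-0.8,0.05,0,0.15,0],[-1,-0.5,-0.8,0.05,0,0.15,0],[-1,-0.5,-0.8,0.05,0,0.15,0]],
])

```text
time_s: 20.0
eef_pos: [0.5238, -0.1977, 0.1929]
ee_rot: [-3.141, -0.066, 2.823]
wrist_force: [0.6, -0.1, -2.6]
finger_gap: 0.201
```

Request:
send_rows([
  [[-1,-0.5,-0.8,0.05,0,0.15,0],[-1,-0.5,-0.8,0.05,0,0.15,0],[-1,-0.4,-0.6,0,0,0.15,0],[-1,-0.1,-0.2,0,0,0,0],[-1,0,0,0,0,0,0]],
])

```text
time_s: 20.42
eef_pos: [0.549, -0.3094, 0.1836]
ee_rot: [-3.139, -0.106, 2.818]
wrist_force: [-0.6, 0.2, -3.4]
finger_gap: 0.201
```

Request:
send_rows([
  [[-1,0,0,0,0,0,0],[-1,0,0,0,0,0,0]],
])

```text
time_s: 20.58
eef_pos: [0.5497, -0.3038, 0.1844]
ee_rot: [3.141, -0.106, 2.824]
wrist_force: [0.2, 0.7, -3.2]
finger_gap: 0.197
```

Run:
```python
from r import *
plan(tgt(.0),T,g=-1,n=1)
from workcell import env
f=env.grab_frame("scene"); np.savez("pics/s17.npz",**f); cv2.imwrite("pics/s17.png",f["color"][:,:,::-1]); zoom("s17",350,180,500,360,"z33",3)
wrist("w17")
```

```text
t 20.58 dist 0.1359 turn deg [0.03 0.22 0.1 ] rows 1
[-1, -0.37, -0.06, 3.38, 0.01, 0.04, 0.02]
zoom 3
20.6333 [ 0.5497 -0.3038  0.1846] [ 3.1409 -0.1058  2.8244] [ 0.25  0.63  0.26  1.56 -0.16  1.08  1.81]
```

View pics/z33.png

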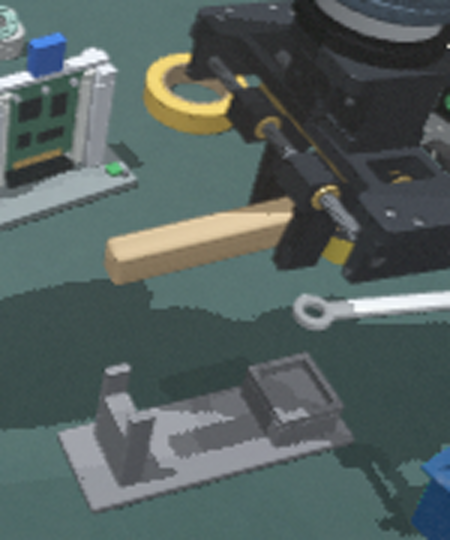

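View pics/w17.png

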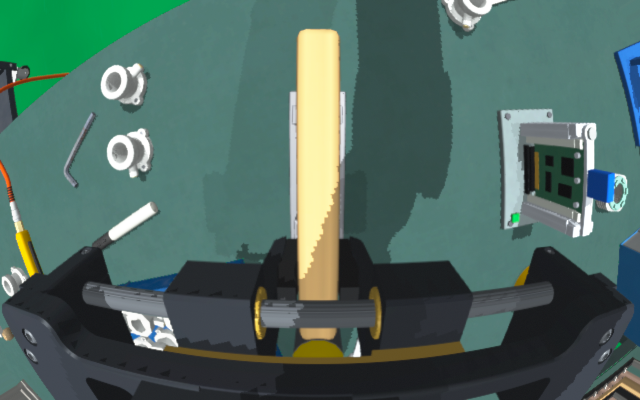

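```bash
python3 - <<'E'
from r import *
f=load("s17");k=load("w17")
P=[onz(f,350+u/3,180+v/3,.0385) for u,v in [(246,367),(307,353),(342,405),(279,420)]]; print(np.round(P,4),np.mean(P,0))
# mallet tip: right (viewer) top corner of end
print(tri((f,350+113/3,180+257/3),(k,298.5,40)),tri((f,350+107/3,180+242/3),(k,338,40)))
for tt in (4,5,6,7):
    Rt=rot(k["rpy"]);M=Rt@R.from_euler('y',-np.radians(tt)).as_matrix(); g=k["pos"]+Rt@np.array([0,0,-.019])
    q=[((np.array(proj(f,g+M@np.array([.1085,y,z])))-[350,180])*3).round(1) for y,z in((-.009,-.0126),(-.009,.0114),(.009,-.0126))]; print(tt,q,np.degrees(np.arcsin(M[2,0])).round(2),(g+M@np.array([-.0435,0.0005,.0374])).round(4))
E
python3 - <<'E'
from h import *
zoom("s17",380,250,430,280,"z34",14)
E
```

```text
[[ 0.5779 -0.2902  0.0385]
 [ 0.6212 -0.3055  0.0385]
 [ 0.6069 -0.3464  0.0385]
 [ 0.5639 -0.3311  0.0385]] [ 0.59248263 -0.31830371  0.0385    ]
(array([ 0.4475585 , -0.27724234,  0.21046664]), [0.003813489680715967, 0.003813489680715896]) (array([ 0.45329271, -0.26326647,  0.20786505]), [0.001437718579132098, 0.001437718579132197])
4 [array([122.4, 251.4]), array([115.6, 282.2]), array([108.4, 227.8])] 2.06 [ 0.5918 -0.3171  0.1646]
5 [array([121.5, 253.9]), array([115.4, 284.5]), array([107.6, 230.3])] 1.06 [ 0.5924 -0.3173  0.1653]
6 [array([120.6, 256.5]), array([115.3, 286.8]), array([106.8, 232.9])] 0.06 [ 0.593  -0.3175  0.1661]
7 [array([119.9, 259. ]), array([115.3, 289. ]), array([106. , 235.4])] -0.94 [ 0.5936 -0.3177  0.1668]
zoom 14
```

View pics/z34.png

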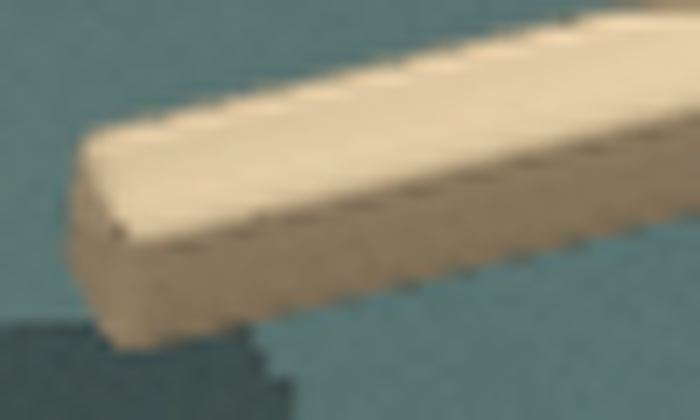

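Request:
send_rows([
  [[-1,-0.05,-0.06,0.4,0,0,0],[-1,-0.07,0,0.6,0,0,0],[-1,-0.07,0,0.6,0,0,0],[-1,-0.07,0,0.6,0,0,0],[-1,-0.05,0,0.4,0,0,0]],
])

```text
time_s: 21.1
eef_pos: [0.5493, -0.3068, 0.0782]
ee_rot: [3.141, -0.107, 2.824]
wrist_force: [-0.8, 0.9, -2.5]
finger_gap: 0.2
```

Request:
send_rows([
  [[-1,0,0,0,0,0,0],[-1,0,0,0,0,0,0]],
])

```text
time_s: 21.27
eef_pos: [0.5497, -0.3077, 0.0799]
ee_rot: [-3.141, -0.107, 2.823]
wrist_force: [0.9, -0.6, -2.5]
finger_gap: 0.201
```

```bash
cat > q.py <<'E'
from r import *
plan(tgt(.0),T,g=-1,n=1)
from workcell import env
n=sys.argv[1]; print(env.read_state()["wrist_force"].round(1))
f=env.grab_frame("scene"); cv2.imwrite(f"pics/{n}.png",f["color"][:,:,::-1]); zoom(n,360,260,480,360,n+"z",6)
E
python3 q.py q1
```

```text
t 21.27 dist 0.0315 turn deg [-0.02  0.2   0.05] rows 1
[-1, -0.06, 0.04, 0.78, -0.0, 0.04, 0.01]
[ 0.9 -0.6 -2.5]
zoom 6
```

View pics/q1z.png

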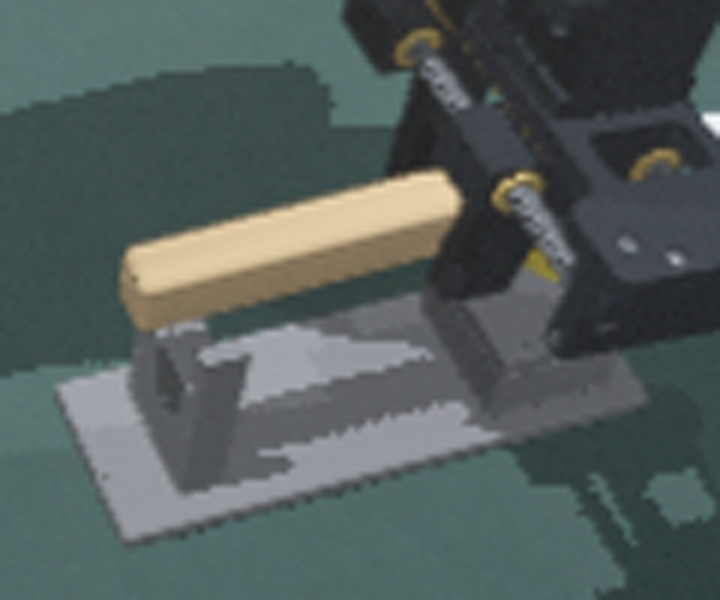

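Request:
send_rows([
  [[-1,-0.03,0.02,0.2,0,0,0],[-1,-0.03,0,0.2,0,0,0],[-1,-0.02,0,0.15,0,0,0],[-1,-0.01,0,0.1,0,0,0],[-1,0,0,0,0,0,0]],
])

```text
time_s: 21.73
eef_pos: [0.5501, -0.3082, 0.0527]
ee_rot: [-3.141, -0.107, 2.822]
wrist_force: [-0.9, -0.0, -3.4]
finger_gap: 0.197
```

```bash
python3 q.py q2
```

```text
t 21.73 dist 0.0048 turn deg [-0.03  0.17 -0.04] rows 1
[-1, 0.03, 0.05, 0.11, -0.01, 0.03, -0.01]
[-0.9 -0.  -3.4]
zoom 6
```

View pics/q2z.png

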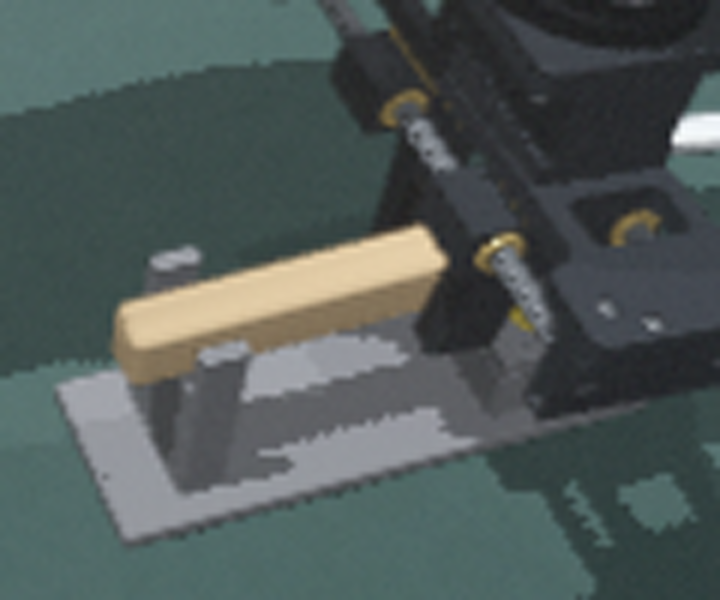

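Handle between the prongs, no contact force yet. I continue the last 4–5 mm.

Request:
send_rows([
  [[-1,0,0.03,0.05,0,0,0],[-1,0,0,0.04,0,0,0],[-1,0,0,0.03,0,0,0],[-1,0,0,0,0,0,0]],
])

```text
time_s: 22.12
eef_pos: [0.551, -0.3073, 0.0492]
ee_rot: [-3.141, -0.105, 2.822]
wrist_force: [1.4, 0.2, -1.7]
finger_gap: 0.201
```

Request:
send_rows([
  [[-1,0,0,0.03,0,0,0],[-1,0,0,0,0,0,0]],
])

```text
time_s: 22.28
eef_pos: [0.551, -0.3073, 0.0481]
ee_rot: [-3.141, -0.104, 2.822]
wrist_force: [1.1, 0.6, -0.9]
finger_gap: 0.202
```

Request:
send_rows([
  [[-1,0,0,0.02,0,0,0],[-0.3,0,0,0,0,0,0],[0.2,0,0,0,0,0,0],[0.2,0,0,0,0,0,0],[0.2,0,0,0,0,0,0]],
])

```text
time_s: 22.7
eef_pos: [0.5505, -0.3073, 0.047]
ee_rot: [-3.141, -0.105, 2.822]
wrist_force: [-1.4, 0.5, -0.0]
finger_gap: 0.48
```

Request:
send_rows([
  [[0.2,0,0,0,0,0,0],[0.2,0,0,0,0,0,0]],
])

```text
time_s: 22.87
eef_pos: [0.5505, -0.3073, 0.047]
ee_rot: [-3.141, -0.105, 2.822]
wrist_force: [-0.6, -0.1, 0.4]
finger_gap: 0.596
```

```bash
python3 q.py q3
```

```text
t 22.87 dist 0.0023 turn deg [-0.05  0.27 -0.04] rows 1
[-1, 0.04, 0.02, -0.03, -0.01, 0.05, -0.01]
[-0.6 -0.1  0.4]
zoom 6
```

View pics/q3z.png

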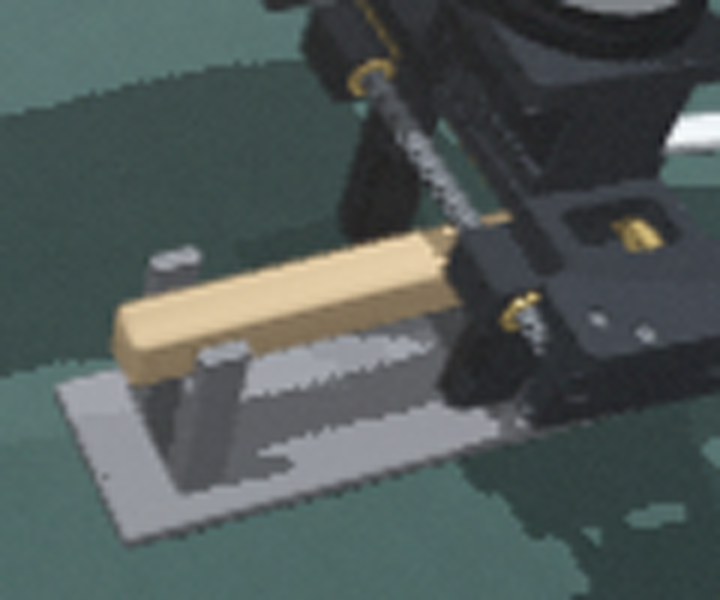

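Released. I lift straight up; vertical in the tilted tool is about (+0.11, 0, -1).

Request:
send_rows([
  [[0.2,0.03,0,-0.3,0,0,0],[0.2,0.06,0,-0.6,0,0,0],[0.2,0.08,0,-0.8,0,0,0],[0.2,0.1,0,-0.9,0,0,0],[0.2,0.1,0,-0.9,0,0,0]],
])

```text
time_s: 23.33
eef_pos: [0.5502, -0.3071, 0.19]
ee_rot: [-3.141, -0.105, 2.821]
wrist_force: [1.0, -0.2, 0.2]
finger_gap: 0.6
```

Request:
send_rows([
  [[0.2,0.1,0,-0.9,0,0,0],[0.2,-0.6,0,-0.5,0,-0.6,0],[0.2,-0.8,0.5,0,0,-0.6,0],[0.2,0,0.5,0,0,0,0],[0.2,0,0,0,0,0,0]],
])

```text
time_s: 23.75
eef_pos: [0.6209, -0.282, 0.2408]
ee_rot: [3.139, 0.001, 2.827]
wrist_force: [-0.1, 1.5, -0.3]
finger_gap: 0.596
```

Run:
```python
from h import *
from workcell import env
f=env.grab_frame("scene"); cv2.imwrite("pics/e1.png",f["color"][:,:,::-1])
g=env.grab_frame("top"); np.savez("pics/e2.npz",**g); cv2.imwrite("pics/e2.png",g["color"][:,:,::-1])
wrist("w20"); zoom("e1",310,170,490,350,"z40",4)
```

```text
23.85 [ 0.618  -0.2864  0.2403] [-3.1408e+00 -7.0000e-04  2.8235e+00] [ 0.2   0.6   0.26  1.46 -0.16  1.11  1.74]
zoom 4
```

View pics/z40.png

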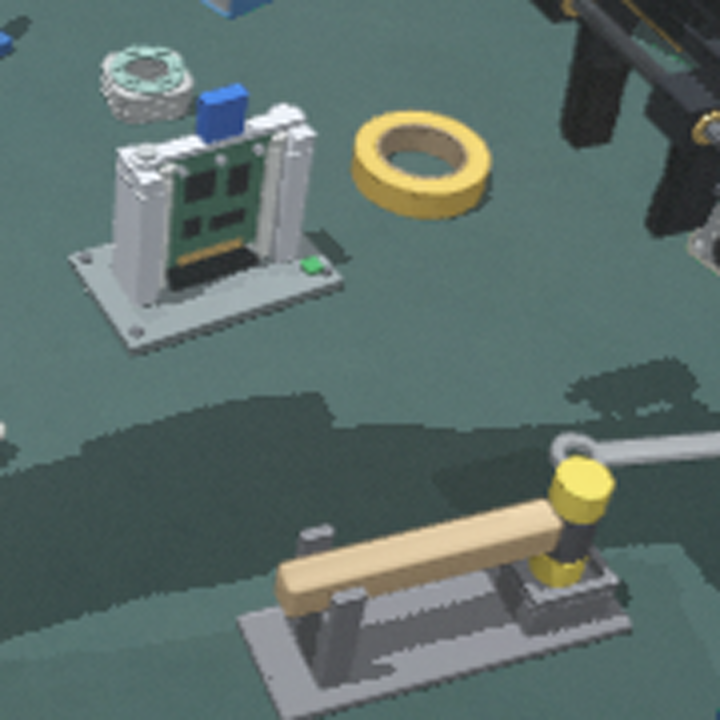

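View pics/w20.png

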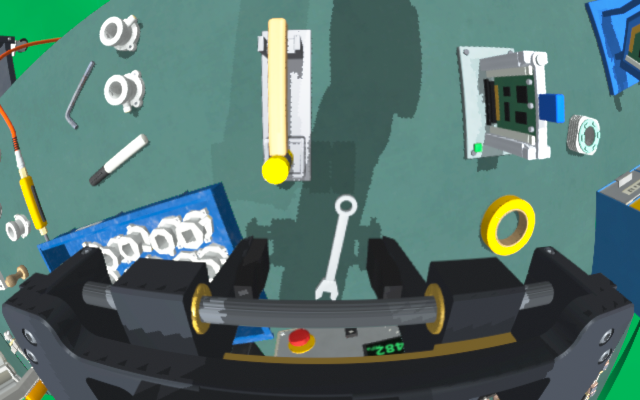

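Run:
```python
from h import *
k=load("w20"); hsv=cv2.cvtColor(k["color"],cv2.COLOR_RGB2HSV); m=cv2.inRange(hsv,np.array((27,200,235)),np.array((32,255,255)))
n,l,st,c=cv2.connectedComponentsWithStats(m[150:190,255:295]); i=1+np.argmax(st[1:,4]); p=c[i]+[255,150]; print(p,onz(k,*p,.1), "before .5926 -.3197")
e=cv2.imread("pics/e1.png");hs=cv2.cvtColor(e,cv2.COLOR_BGR2HSV)
# same pixels before/after in scene around mallet, and orange, stator, casting
s=cv2.imread("pics/scene0.png")
for nm,(x0,y0,x1,y1) in dict(mallet=(370,280,470,350),orange=(265,120,315,185),stator=(330,178,362,200),casting=(283,262,312,294)).items():
    d=np.abs(e[y0:y1,x0:x1].astype(int)-s[y0:y1,x0:x1]).max(2); print(nm,(d>60).sum(),d.size)
cv2.imwrite("pics/z41.png",np.hstack([cv2.resize(q[270:350,365:475],None,fx=3.5,fy=3.5,interpolation=cv2.INTER_CUBIC) for q in (s,e)]))
```

```text
[274.87762906 170.35372849] [ 0.59261055 -0.3223236   0.1       ] before .5926 -.3197
mallet 268 7000
orange 142 3250
stator 5 704
casting 0 928
```

View pics/z41.png

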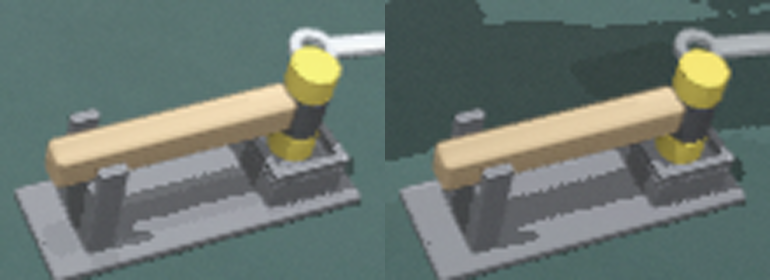

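Run:
```python
from h import *
from workcell import env
for n in("scene0","e1"):
    h=cv2.cvtColor(cv2.imread(f"pics/{n}.png"),cv2.COLOR_BGR2HSV); m=cv2.inRange(h,np.array((2,140,120)),np.array((14,255,255)))[125:150,280:310]; y,x=np.nonzero(m); print(n,x.mean()+280,y.mean()+125,len(x))
s=env.read_state(); print(s["time_s"],np.abs(s["qd"]).max(),s["wrist_force"].round(1)); print(env.job_done())
```

```text
scene0 292.85057471264366 137.64367816091954 87
e1 292.91954022988506 137.6551724137931 87
23.9 0.016448675187498332 [-0.8 -0.6 -0. ]
the job is handed in; nothing more can be done
None
```

The blue card is home in the dock with its lock pin driven down, and the mallet is back in its rest. I handed the job in at 23.9 s; the system reports no verdict, so what follows rests on my own camera checks.

**Card:**
- I took it out of the rack along its own 30° lean, lowered it between the guides and pressed it home.
- The wrist force peaked near 45 N on bottoming, and the fingers slipped about 3 mm down the handle.
- Afterwards the handle and bar matched the fully-home position within about 1 mm in two views.
- I judged the connector travel only from that height, since its joint value can't be read.

**Lock pin:** I pressed it with the mallet rather than striking it. The scene view shows its head dropped about 10 mm, to about 4 mm above the bar.

**Mallet:** It tilted about 6° in the grip under the press, so I tilted the tool to level it before setting it down. It now stands upright in the pocket with its handle in the fork, its head about 2.6 mm from where it started.

**Bystanders:** The orange handle shifted less than 0.1 px in the scene camera. The casting shows no change and the stator only a few changed pixels.

**Along the way:** On the first descent into the dock the arm settled 4 mm off sideways, with no contact force; I backed up, corrected and went in again.

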